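# Make up a hydraulic valve bank at the parts-store bench

### The arm

A 7-joint arm with a two-finger parallel gripper is mounted at the origin on the work surface. World frame = base frame: x ahead of the robot, y to its left, z up, the work surface at z = 0. Lengths are in m, angles in rad, forces in N, time in s.
With the tool pointing down it reaches from about 0.4 to 0.85 m from the base axis. Payload 4.5 kg.
Tool frame: the origin (TCP) lies at the very end of the fingers, on their centre line; the grasp point (between the pads) lies 19 mm behind it (r.grip_point_offset is the distance from the TCP to the grasp point, in m); y points along the fingers, x is the direction in which the jaws open and shut, and the axes are right-handed (so a half turn about y gives the same grasp; the last joint's range is limited). The gripper opens to 88 mm and grips with 3 to 60 N. Pads are 18 mm wide; open, the fingers measure 123 mm over their backs; the gripper's body (75 mm by 187 mm) begins 45 mm behind the grasp point.
Start: joints at [1.215, 0.689, -0.195, 1.565, 0.157, 0.902, -0.215], TCP at [0.238, -0.578, 0.239] pointing down, gripper open.
Joint ranges: [-3.01, 3.01], [-0.46, 2.08], [-1.47, 1.51], [0.13, 2.56], [-1, 4.14], [0.04, 2.09], [-2.66, 2.66]. Speed limits (rad/s): [2.57, 2.57, 3.14, 3.14, 3.14, 3.14, 3.14].

### API

Orientations are given as a unit quaternion [x, y, z, w].
In Python, from plant import get_state, snapshot, camera_params, job, r gives the robot as it stands.
- The arm moves only by the tool carry_out, never from a script. Its arguments are lists of equal length, an entry for each row: "offset": the shift along the world's x, y, z in m, a list of three; "twist": the turn about the world's z in degrees. In form: {"offset": [[tx, ty, tz], ...], "twist": [twist, ...]}. A call has 1 to 8 rows; each row shifts and turns the commanded pose from where the row before left it; what a row does not reach is not made up. A row lasts 1/8 s, in which the tool goes at most 62.5 mm and 10.7 degrees, less where a joint would pass 70% of its speed; a pose out of reach is approached as far as the arm can. A call with a gripper value outside its range is refused whole. "grip" is the finger opening in m, from 0 to 0.0881, set as the call begins (left out, the last holds). The fingers move at their own pace and stop on an object; "newtons" is the grip in N (left out, the last holds). Time passes only in rows, so rows that do not move let the fingers close. It gives the time, the measured TCP pose, the force and the opening at its end, in the units of the state.
- get_state(): the state, without advancing time (a new reading comes with each control period).
- snapshot(name): name is "scene" or "side" or "wrist"; returns the picture (480x640x3 uint8, red, green, blue); there is no depth.
- camera_params(name): a dict with "camera_matrix" (3x3 intrinsics, pixels), "eye" and "orientation" of the camera in the world. Camera axes: x right, y up, looking along -z (the intrinsics and any distortion apply to the point x, -y, -z); pixel columns grow to the right and rows downward; lengths in m; the calibration is good to about 2 mm. A picture is of the moment at which its call begins: read the wrist's pose just before it. camera_params takes no time and is no camera call; for the wrist camera it gives the pose at the moment of the call.
- job.finish_job(): hands the job in, once; it reports no verdict.
The state is a dict: "clock": time; "q": joint angles; "qd": joint speeds; "joint_torque": joint torques, N m; "tool_pos": TCP position; "eef_rot": TCP orientation; "contact_force": force on the tool from outside, world axes, zero at the start; "moment": the same for the moment, N m; "opening": opening from 0.0 (shut) to 1.0 (fully open).
Only numpy, scipy, OpenCV 4.12 (cv2) and the standard library are available. Lean on these libraries where they do the work, as an engineer would, in place of code of your own. Each camera call takes 0.05 s, during which the arm holds its last target. There are 200 camera calls.

### The job

Make up the hydraulic valve bank on the steel bed: turn the swivel elbow of the fixed end block and of every loose valve section so that its outlet points straight over the index rib of its own block, and stand all the sections in one row on the bed between its lips in line with the end block, ribs to the same side as its rib. Only then slide the clamp plate up against the last section, so that the row is butted flush against the end block with no gaps and the clamp stays touching it. Leave the other things on the bench where they are.

Things in the scene. Friction and masses are not known exactly. Their poses are not given: they have to be found in the camera images.
- bed: Fixed steel bed: 150 mm (x) by 370 mm (y from -200 to +170 mm), 12 mm thick. Origin: on the table, z up; front (-x) faces the robot roughly. At x = 0, y = +130 mm a fixed grey end block shaped like a valve section, same way round, inner face at y = +100 mm. Sections stand at z = 12 mm between two lips, 6 mm high, inner faces at x = +-66 mm; closed up, two end at y = -20, three at -80 mm.
- clamp (a joint): Clamp plate sliding along the bed's y; value in m: 0 = fully open, grows towards the end block, up to 0.14. Its inner face, 110 mm wide, up to 57 mm above the table, lies at bed y = -150 mm + value. About 3 N of friction, stays where it is left.
- clamp_grip (a point): Middle of the black grip post on the clamp plate, 76 mm above the table: post 30 mm (bed x) by 20 mm (bed y), its top 91 mm above the table. The plate under it is 25 mm thick (bed y), centred under the post.
- end_elbow (a joint): Swivel elbow of the end block (axis at bed x = -34, y = +130 mm): steel body 26 mm wide with flat sides, 30 mm long along its outlet, 6 to 38 mm above the block's top. rad: 0 = outlet straight over the index rib, + = turned anticlockwise from above, stops at +-1.75. Stiff (0.05 N m), stays where left. Outlets of butted neighbours can hit each other.
- end_elbow_top (a point): Centre of the top of the end block's elbow, on its upright axis, 100 mm above the table.
- end_elbow_tip (a point): Centre of the end of the end block's elbow outlet: pipe 18 mm thick with 22 mm rim, end 46 mm from the axis, 16 mm lower than the elbow's top.
- section1: Valve section, one of 2 or 3 alike: aluminium block 120 (x) by 60 (y) by 50 mm tall, 0.36 to 0.56 kg. Origin: centre of its underside, z up. On top at its rear, axis at x = +30 mm, a black coil tower 36 (x) by 32 (y) mm up to z = 95 mm: the natural grip, most mass near it (a grey 9 mm cap on it is look only). At x = -34 mm a swivel elbow. Index rib: dark ridge 6 mm wide, middle of the front (-x) edge.
- elbow1 (a joint): Swivel elbow of section1: steel body 26 mm wide with flat sides, 30 mm long along its outlet, 6 to 38 mm above the block's top. rad: 0 = outlet straight over the index rib, + = turned anticlockwise from above, stops at +-1.75. Stiff (0.05 N m), stays where left. Outlets of butted neighbours can hit each other.
- elbow1_top (a point): Centre of the top of section1's elbow, on its upright axis, 88 mm above the section's underside.
- elbow1_tip (a point): Centre of the end of section1's elbow outlet: pipe 18 mm thick with 22 mm rim, end 46 mm from the axis, 16 mm lower than the elbow's top.
- section2: Valve section, one of 2 or 3 alike: aluminium block 120 (x) by 60 (y) by 50 mm tall, 0.36 to 0.56 kg. Origin: centre of its underside, z up. On top at its rear, axis at x = +30 mm, a black coil tower 36 (x) by 32 (y) mm up to z = 95 mm: the natural grip, most mass near it (a grey 9 mm cap on it is look only). At x = -34 mm a swivel elbow. Index rib: dark ridge 6 mm wide, middle of the front (-x) edge.
- elbow2 (a joint): Swivel elbow of section2: steel body 26 mm wide with flat sides, 30 mm long along its outlet, 6 to 38 mm above the block's top. rad: 0 = outlet straight over the index rib, + = turned anticlockwise from above, stops at +-1.75. Stiff (0.05 N m), stays where left. Outlets of butted neighbours can hit each other.
- elbow2_top (a point): Centre of the top of section2's elbow, on its upright axis, 88 mm above the section's underside.
- elbow2_tip (a point): Centre of the end of section2's elbow outlet: pipe 18 mm thick with 22 mm rim, end 46 mm from the axis, 16 mm lower than the elbow's top.
- section3: Valve section, one of 2 or 3 alike: aluminium block 120 (x) by 60 (y) by 50 mm tall, 0.36 to 0.56 kg. Origin: centre of its underside, z up. On top at its rear, axis at x = +30 mm, a black coil tower 36 (x) by 32 (y) mm up to z = 95 mm: the natural grip, most mass near it (a grey 9 mm cap on it is look only). At x = -34 mm a swivel elbow. Index rib: dark ridge 6 mm wide, middle of the front (-x) edge.
- elbow3 (a joint): Swivel elbow of section3: steel body 26 mm wide with flat sides, 30 mm long along its outlet, 6 to 38 mm above the block's top. rad: 0 = outlet straight over the index rib, + = turned anticlockwise from above, stops at +-1.75. Stiff (0.05 N m), stays where left. Outlets of butted neighbours can hit each other.
- elbow3_top (a point): Centre of the top of section3's elbow, on its upright axis, 88 mm above the section's underside.
- elbow3_tip (a point): Centre of the end of section3's elbow outlet: pipe 18 mm thick with 22 mm rim, end 46 mm from the axis, 16 mm lower than the elbow's top.
- carton_small: Cardboard carton 100 x 70 x 60 mm; bystander, stays where it is. Origin: middle of its underside.
- filter_can: White filter can, 68 mm across, 110 mm tall; bystander, stays where it is. Origin: middle of its underside.
- wrench: Wrench 180 mm long, lying flat; bystander, stays where it is. Origin: its middle, underneath.
- tape_roll: Yellow tape roll 90 mm across, 30 mm tall, lying flat; bystander, stays where it is. Origin: middle of its underside.
- hub: Steel wheel hub, flange 100 mm across, 40 mm tall; bystander, stays where it is. Origin: middle of its underside.
- grease_jar: White jar 72 mm across, 80 mm tall; bystander, stays where it is. Origin: middle of its underside.
Things that resemble listed ones, but are neither listed nor needed, are in the scene too. Leave any turquoise look-alike of the section3 alone.

How it is judged:
On the way, in this order (a step that is already met when the one before it is completed fails the run):
1. with the clamp still open, all elbows point over their ribs and all sections stand in line on the bed between end block and clamp (x of section1 in the frame of bed between -0.009 and 0.009 m and z of section1 in the frame of bed between 0.008 and 0.017 m and angle between the x axis of each of section1, section2, section3 and the x axis of bed, either way round below 0.08 rad and x of each of elbow1_top, elbow2_top, elbow3_top in the frame of bed below -0.015 m and angle between each of section1, section2, section3's own z axis and vertical below 0.06 rad and y of section1 in the frame of bed between -0.115 and 0.074 m and x of section2 in the frame of bed between -0.009 and 0.009 m and z of section2 in the frame of bed between 0.008 and 0.017 m and y of section2 in the frame of bed between -0.115 and 0.074 m and x of section3 in the frame of bed between -0.009 and 0.009 m and z of section3 in the frame of bed between 0.008 and 0.017 m and y of section3 in the frame of bed between -0.115 and 0.074 m and value of joint end_elbow between -0.15 and 0.15 rad and value of joint elbow1 between -0.15 and 0.15 rad and value of joint elbow2 between -0.15 and 0.15 rad and value of joint elbow3 between -0.15 and 0.15 rad and value of joint clamp below 0.058 m), for 0.2 s.
2. the clamp is closed on the row: all gaps shut (x of section1 in the frame of bed between -0.009 and 0.009 m and z of section1 in the frame of bed between 0.008 and 0.017 m and angle between the x axis of each of section1, section2, section3 and the x axis of bed, either way round below 0.08 rad and x of each of elbow1_top, elbow2_top, elbow3_top in the frame of bed below -0.015 m and angle between each of section1, section2, section3's own z axis and vertical below 0.06 rad and y of section1 in the frame of bed between -0.115 and 0.074 m and x of section2 in the frame of bed between -0.009 and 0.009 m and z of section2 in the frame of bed between 0.008 and 0.017 m and y of section2 in the frame of bed between -0.115 and 0.074 m and x of section3 in the frame of bed between -0.009 and 0.009 m and z of section3 in the frame of bed between 0.008 and 0.017 m and y of section3 in the frame of bed between -0.115 and 0.074 m and value of joint end_elbow between -0.15 and 0.15 rad and value of joint elbow1 between -0.15 and 0.15 rad and value of joint elbow2 between -0.15 and 0.15 rad and value of joint elbow3 between -0.15 and 0.15 rad and (y of section1 in the frame of bed between 0.067 and 0.073 m or y of section2 in the frame of bed between 0.067 and 0.073 m or y of section3 in the frame of bed between 0.067 and 0.073 m) and (y of section1 in the frame of bed between 0.006 and 0.014 m or y of section2 in the frame of bed between 0.006 and 0.014 m or y of section3 in the frame of bed between 0.006 and 0.014 m) and (y of section1 in the frame of bed between 0.067 and 0.073 m or y of section1 in the frame of bed between 0.006 and 0.014 m or y of section1 in the frame of bed between -0.055 and -0.045 m) and (y of section2 in the frame of bed between 0.067 and 0.073 m or y of section2 in the frame of bed between 0.006 and 0.014 m or y of section2 in the frame of bed between -0.055 and -0.045 m) and (y of section3 in the frame of bed between 0.067 and 0.073 m or y of section3 in the frame of bed between 0.006 and 0.014 m or y of section3 in the frame of bed between -0.055 and -0.045 m) and (value of joint clamp between 0.125 and 0.135 m or (value of joint clamp between 0.064 and 0.076 m and (y of section1 in the frame of bed between -0.055 and -0.045 m or y of section2 in the frame of bed between -0.055 and -0.045 m or y of section3 in the frame of bed between -0.055 and -0.045 m))) and linear speed of each of section1, section2, section3 below 0.02 m/s), for 0.2 s.
At the end, for the whole second after the job is handed in: All elbows within 0.15 rad of their ribs; every section upright on the bed, at rest, within 9 mm of in line and 0.08 rad of square, rib to the front; gaps from the end block on at most 3, 4 and 5 mm in all at the 1st, 2nd, 3rd; clamp within 5 mm (6 with three) of touching the last (all of step 2).
It fails at once if a bystander is pushed more than 40 mm away (distance of any of carton_small, filter_can, wrench, tape_roll, hub, grease_jar from where it was at the start of the episode above 0.04 m).
Of section1, section2, section3 only 2 to 3 are there at a start; the rules pass over those that are not, and their reading is None.
At some moment in a run one of section1, section2, section3 may be knocked a few centimetres aside while the robot is not near it.
It also fails if it takes over 210 s, if anything falls off the work surface, if the arm or the gripper's body presses on something with over 40 N, if the wrist force passes 120 N, or if a joint passes its speed limit or range.

## Working session

There is one attempt and no reset: what is moved stays moved. The work goes in short steps, Python scripts to look and compute and a tool call to move; the robot and the scene stay as the last step left them, time stands still between calls to the robot, and variables do not carry over. Pictures are saved under pics/ and viewed, about 12 in all and at most 16, crops included, and the job is handed in when it is done.

Besides the shell and the picture viewer there is one more tool, called after ">>>" in YAML: its name, and indented under it one key for each argument. carry_out: Moves the arm, as the interface text tells. Its arguments: {"type":"object","properties":{"offset":{"type":"array"},"twist":{"type":"array"},"grip":{"type":"number"},"newtons":{"type":"number"}},"required":["offset","twist"]}

```bash
mkdir -p pics; ls; cat > h.py <<'E'
import numpy as np, cv2, sys, json
from plant import get_state, snapshot, camera_params, job, r
from scipy.spatial.transform import Rotation as R
def snap(name,fn=None):
    p=camera_params(name); im=snapshot(name)
    if fn:
        cv2.imwrite('pics/'+fn+'.png',im[:,:,::-1]); json.dump({k:(np.array(v).tolist() if not isinstance(v,str) else v) for k,v in p.items()},open('pics/'+fn+'.json','w'))
    return im,p
def load(fn): return cv2.imread('pics/'+fn+'.png'),json.load(open('pics/'+fn+'.json'))
def rot(p):
    o=np.array(p['orientation']); return R.from_quat(o).as_matrix() if o.size==4 else o
def ray(p,u,v,z):
    K=np.array(p['camera_matrix']); d=np.zeros(5) if p.get('distortion') is None else np.array(p['distortion'],float)
    x,y=cv2.undistortPoints(np.array([[[u,v]]],float),K,d)[0,0]
    dw=rot(p)@np.array([x,-y,-1.]); e=np.array(p['eye']); return e+dw*(z-e[2])/dw[2]
def proj(p,P):
    c=rot(p).T@(np.array(P)-np.array(p['eye'])); K=np.array(p['camera_matrix']); d=np.zeros(5) if p.get('distortion') is None else np.array(p['distortion'],float)
    return cv2.projectPoints(np.array([[c[0],-c[1],-c[2]]]),np.zeros(3),np.zeros(3),K,d)[0].ravel()
def crop(fn,u0,v0,u1,v1,s,out):
    im,_=load(fn); cv2.imwrite('pics/'+out+'.png',cv2.resize(im[v0:v1,u0:u1],None,fx=s,fy=s,interpolation=cv2.INTER_CUBIC))
E
python3 - <<'E'
from h import *
for n in ['scene','side','wrist']:
    im,p=snap(n,n+'0'); print(n,{k:np.round(np.array(v),3).tolist() for k,v in p.items() if not isinstance(v,str)})
s=get_state(); print({k:np.round(v,3).tolist() for k,v in s.items()})
a=[cv2.imread(f'pics/{n}0.png') for n in ['scene','side']]
E
```

```text
pics
scene {'camera_matrix': [[509.905, 0.0, 318.461], [0.0, 509.905, 245.815], [0.0, 0.0, 1.0]], 'eye': [1.185, -0.317, 1.017], 'orientation': [0.27, 0.192, 0.531, 0.78]}
side {'camera_matrix': [[566.251, 0.0, 318.069], [0.0, 566.251, 239.414], [0.0, 0.0, 1.0]], 'eye': [0.305, 0.967, 1.399], 'orientation': [-0.027, 0.329, 0.939, -0.096]}
wrist {'camera_matrix': [[331.229, 0.0, 317.409], [0.0, 331.229, 242.052], [0.0, 0.0, 1.0]], 'eye': [0.304, -0.551, 0.385], 'orientation': [-0.116, 0.079, -0.552, 0.822]}
{'clock': 0.15, 'q': [1.215, 0.69, -0.195, 1.566, 0.157, 0.902, -0.215], 'qd': [-0.001, -0.002, -0.0, -0.005, -0.001, 0.001, -0.003], 'joint_torque': [-0.002, -52.786, -1.269, -15.359, -0.053, 0.004, 0.0], 'tool_pos': [0.237, -0.578, 0.238], 'eef_rot': [-0.587, 0.394, -0.393, 0.588], 'contact_force': [0.714, 0.933, -0.121], 'moment': [-0.008, -0.007, 0.002], 'opening': 0.998}
```

View pics/scene0.png

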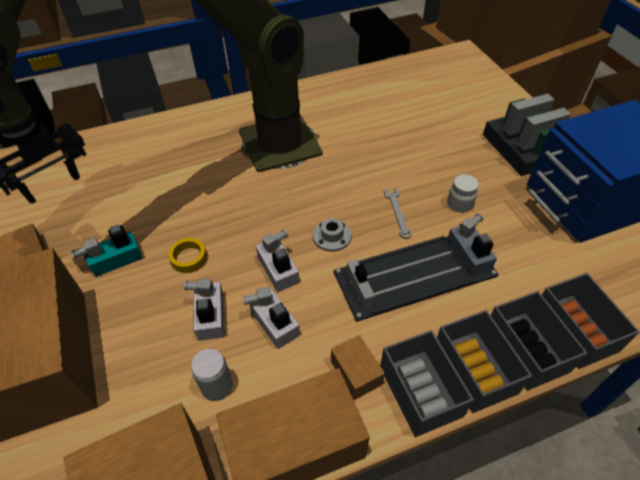

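View pics/side0.png

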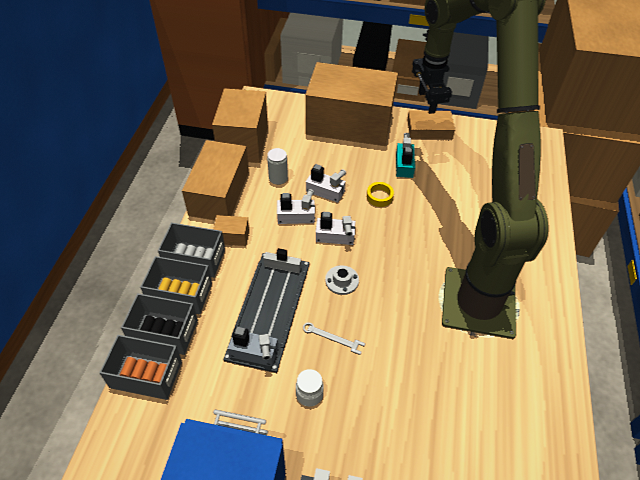

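The scene view shows three loose sections at about (278,258), (208,305) and (272,315). The bed runs from (338,270) to (495,270), with the end block at (473,250) and the clamp at (360,285). The turquoise look-alike is at (110,250). Next I'll enlarge these areas.

```bash
python3 - <<'E'
from h import *
crop('scene0',178,212,312,350,4.4,'c1'); crop('scene0',325,200,505,325,4.4,'c2')
a=cv2.imread('pics/c1.png')
cv2.imwrite('pics/c1.png',a[:600]); print(a.shape)
E
```

```text
(607, 590, 3)
```

View pics/c1.png

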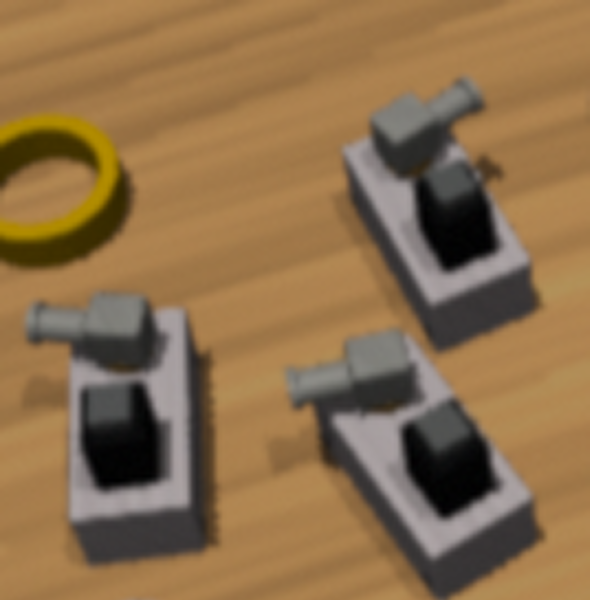

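View pics/c2.png

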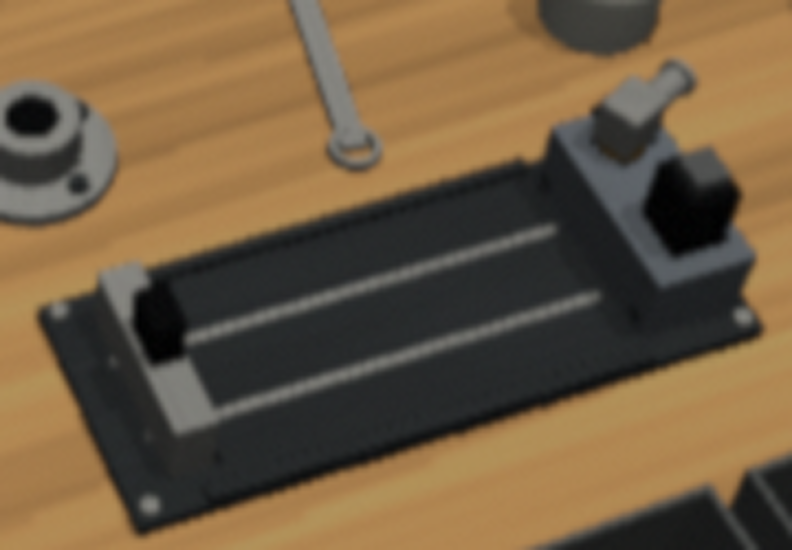

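```bash
cat > fit.py <<'E'
from h import *
from scipy.optimize import least_squares
def sec_pts(q,z0,names,zt=.050):
    x,y,a,e=q; c,s=np.cos(a),np.sin(a); out=[]
    for n in names:
        L={'FL':(-.06,.03,zt),'FR':(-.06,-.03,zt),'RL':(.06,.03,zt),'RR':(.06,-.03,zt),'top':(-.034,0,.088),'tip':(-.034-.046*np.cos(e),-.046*np.sin(e),.072),
           'cap':(.03,0,.100)}[n]
        out.append((x+c*L[0]-s*L[1],y+s*L[0]+c*L[1],z0+L[2]))
    return out
def fit(p,obs,z0,guess):
    f=lambda q: np.concatenate([proj(p,P)-o for P,o in zip(sec_pts(q,z0,obs),obs.values())])
    best=min((least_squares(f,[*guess,a,e],loss='soft_l1') for a in np.arange(0,6.3,.8) for e in(-1,1)),key=lambda s:s.cost)
    q=best.x; q[2]=(q[2]+np.pi)%(2*np.pi)-np.pi
    return q,np.round(f(q),1)
E
python3 - <<'E'
from fit import *
_,p=load('scene0')
C1=lambda u,v:np.array([178+u/4.4,212+v/4.4]); C2=lambda u,v:np.array([325+u/4.4,200+v/4.4])
# A,B,C: labels L/R by image: robot side is image top; FL = +y? image right is +y roughly
S={'A':dict(FR=C1(345,150),RR=C1(435,305),RL=C1(530,262),top=C1(406,120),tip=C1(472,92)),
'B':dict(FL=C1(187,310),RL=C1(190,512),RR=C1(72,522),top=C1(122,312),tip=C1(37,322)),
'C':dict(RL=C1(533,500),RR=C1(435,560),FR=C1(318,405),top=C1(380,352),tip=C1(295,388))}
for k,o in S.items():
    g=ray(p,*o['top'],.088)[:2]; q,e=fit(p,o,0,g); print(k,q.round(3),e)
o=dict(FR=C2(553,130),RR=C2(665,285),RL=C2(752,255),top=C2(630,97),tip=C2(680,78))
q,e=fit(p,o,.012,ray(p,*o['top'],.1)[:2]); print('end',q.round(3),e)
a,b,c=[ray(p,*C2(*u),.012)[:2] for u in((40,310),(138,525),(762,325))]
print('bed',a,b,c,np.linalg.norm(b-a),np.linalg.norm(c-b),np.arctan2(*(b-a)[::-1]),np.arctan2(*(c-b)[::-1])-np.pi/2)
yb=(c-b)/np.linalg.norm(c-b); xb=np.array([yb[1],-yb[0]])
O=b-.075*xb+.2*yb; O2=c-.075*xb-.17*yb; print('O',O,O2)
for n,u,z in[('hub',(330,235),0.02),('tape',(187,256),.03),('can',(209,362),.11),('jar',(463,182),.08),('carton',(357,352),.06),('teal',(113,250),.05),('wrA',(391,190),0),('wrB',(405,235),0)]: print(n,ray(p,*u,z)[:2].round(3))
E
```

```text
A [ 0.458 -0.154  0.109 -1.299] [-0.5 -0.2 -0.4  0.4  1.4  0.2 -0.1 -0.5  0.1 -0.1]
B [ 0.525 -0.34  -0.247  1.298] [ 0.8 -0.2  0.5 -0.7 -0.7  0.2 -0.7  0.6  0.1  0.1]
C [ 0.597 -0.208  0.223  1.179] [ 1.3 -0.  -0.2  0.4 -1.2 -3.8  0.5  0.5 -0.3  0. ]
end [ 5.970e-01  2.950e-01 -4.000e-03  5.038e+00] [-1.6 -0.8 -0.7  0.5  1.8 -0.3  0.5  0.5  0.1 -0.1]
bed [ 0.51488934 -0.03093981] [ 0.6597099  -0.03607248] [0.67105793 0.33134176] 0.14491148385976615 0.36758944828427254 -0.0354267320233894 -0.030876399121774867
O [0.59091994 0.16614755] [0.59084552 0.16373815]
hub [ 0.413 -0.   ]
tape [ 0.352 -0.354]
can [ 0.692 -0.366]
jar [0.422 0.369]
carton [ 0.756 -0.08 ]
teal [ 0.283 -0.517]
wrA [0.31  0.226]
wrB [0.47  0.186]
```

```bash
cat >> h.py <<'E'
def st():
    s=get_state(); m=R.from_quat(s['eef_rot']).as_matrix()
    print('t',round(s['clock'],2),'tcp',np.round(s['tool_pos'],4),'jaw',round(np.degrees(np.arctan2(m[1,0],m[0,0])),1),'down',m[:,1].round(2),'q',np.round(s['q'],2).tolist(),'F',np.round(s['contact_force'],1),'op',round(s['opening']*88.1,1))
E
python3 -c "
from h import *
st()
_,p=load('scene0')
m=rot(p)
w=camera_params('wrist'); s=get_state(); M=R.from_quat(s['eef_rot']).as_matrix()
print('cam in tool',(M.T@(np.array(w['eye'])-s['tool_pos'])).round(3)); print('view dir tool',(M.T@(-rot(w)[:,2])).round(3))
print('clamp inner top edge z.057', [ray(p,325+u/4.4,200+v/4.4,.057).round(3) for u,v in((140,265),(212,405))])
"
```

```text
t 0.15 tcp [ 0.2373 -0.5777  0.2381] jaw -67.7 down [-0.  0. -1.] q [1.21, 0.69, -0.19, 1.57, 0.16, 0.9, -0.22] F [ 0.7  0.9 -0.1] op 88.0
cam in tool [ 0.001 -0.147  0.071]
view dir tool [-0.001  0.961 -0.278]
clamp inner top edge z.057 [array([0.537, 0.017, 0.057]), array([0.633, 0.015, 0.057])]
```

>>> carry_out:
  offset:
    - [0.0425, 0.041, -0.006]
    - [0.0425, 0.041, -0.006]
    - [0.0425, 0.041, -0.006]
    - [0.0425, 0.041, -0.006]
    - [0.0425, 0.041, -0.006]
    - [0.0425, 0.041, -0.006]
    - [0, 0, 0]
    - [0, 0, 0]
  twist: [6.3, 6.3, 6.3, 6.3, 6.3, 6.2, 0, 0]
  grip: 0.044
  newtons: 30

```text
clock: 1.15
tool_pos: [0.4918, -0.3326, 0.2024]
eef_rot: [0.683, -0.183, 0.183, -0.683]
contact_force: [0.3, -0.9, 0.2]
opening: 0.497
```

```bash
python3 - <<'E'
from h import *
st(); im,p=snap('wrist','w1'); crop('w1',0,0,640,480,1.25,'w1v')
E
```

```text
t 1.15 tcp [ 0.4918 -0.3326  0.2024] jaw -30.0 down [-0. -0. -1.] q [0.71, 0.7, -0.33, 1.7, 0.3, 0.79, -0.29] F [ 0.3 -0.9  0.2] op 43.8
```

View pics/w1v.png

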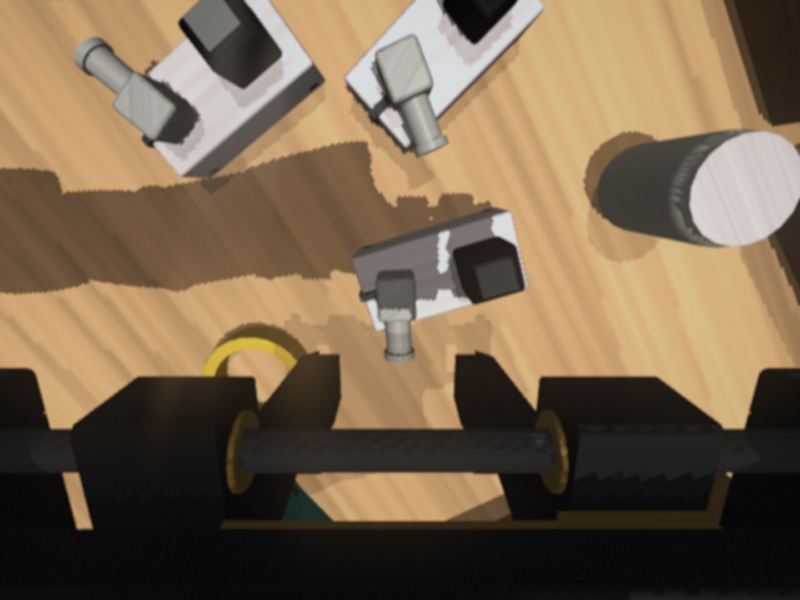

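```bash
python3 - <<'E'
from h import *
im,_=load('w1'); g=(255*(im/255.)**.6).astype('uint8')
cv2.imwrite('pics/w1c.png',cv2.resize(g[155:300,265:440],None,fx=4.1,fy=4.1,interpolation=cv2.INTER_CUBIC))
E
```

```text
(no output)
```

View pics/w1c.png

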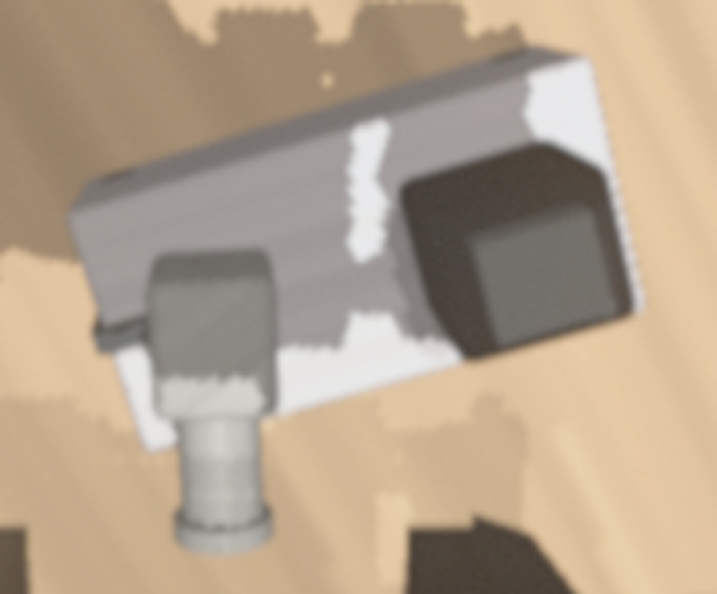

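```bash
python3 - <<'E'
from fit import *
_,p=load('w1'); c=lambda u,v:np.array([265+u/4.1,155+v/4.1])
o=dict(FL=c(70,212),RL=c(592,58),RR=c(640,312),FR=c(150,450),top=c(214,349),tip=c(222,540))
q,e=fit(p,o,0,[.525,-.34]); print(q.round(4),e)
print('elbow axis',np.array(sec_pts(q,0,['top'])).round(4),'outlet deg',np.degrees(q[2]+q[3]), 'cap',ray(p,*c(547,275),.104),ray(p,*c(547,275),.095),np.array(sec_pts(q,0,['cap'])))
E
```

```text
[ 0.5231 -0.3436 -0.2363  1.3151] [-1.2 -0.   0.4 -0.7  2.2  0.5 -1.2  1.2  0.2  0.5 -0.  -2.1]
elbow axis [[ 0.4901 -0.3357  0.088 ]] outlet deg 61.81096593906674 cap [ 0.55283785 -0.34980399  0.104     ] [ 0.55375691 -0.35268477  0.095     ] [[ 0.55228665 -0.35065923  0.1       ]]
```

>>> carry_out:
  offset:
    - [-0.002, -0.003, -0.04]
    - [0, 0, -0.04]
    - [0, 0, -0.04]
    - [0, 0, -0.02]
    - [0, 0, 0]
  twist: [1.8, 0, 0, 0, 0]

```text
clock: 1.82
tool_pos: [0.4881, -0.3364, 0.0614]
eef_rot: [0.686, -0.174, 0.172, -0.685]
contact_force: [0.2, 0.4, 0.3]
opening: 0.501
```

>>> carry_out:
  offset:
    - [0, 0, 0]
    - [0, 0, 0]
    - [0, 0, 0]
    - [0, 0, 0]
  twist: [0, 0, 0, 0]
  grip: 0.015

```text
clock: 2.33
tool_pos: [0.49, -0.3357, 0.0639]
eef_rot: [0.686, -0.172, 0.172, -0.685]
contact_force: [-2.6, -1.0, 6.4]
opening: 0.29
```

>>> carry_out:
  offset:
    - [0, 0, 0]
    - [0, 0, 0]
    - [0, 0, 0]
    - [0, 0, 0]
    - [0, 0, 0]
    - [0, 0, 0]
    - [0, 0, 0]
    - [0, 0, 0]
  twist: [-9.4, -9.4, -9.4, -9.4, -9.4, -9.4, -9.4, -9.5]

```text
clock: 3.32
tool_pos: [0.4895, -0.3345, 0.0639]
eef_rot: [-0.437, 0.557, -0.556, 0.436]
contact_force: [-5.2, 2.9, 7.7]
opening: 0.29
```

```bash
python3 - <<'E'
from h import *
st(); im,p=snap('wrist','w2'); im,p=snap('scene','s2'); a=cv2.imread('pics/w2.png')
b=cv2.resize(im[212:350,178:312,::-1],(400,412),interpolation=cv2.INTER_CUBIC)
a=cv2.resize(a[100:400,170:470],(400,400)); cv2.imwrite('pics/m2.png',np.hstack([a,b[:400]]))
E
```

```text
t 3.33 tcp [ 0.4895 -0.3345  0.0639] jaw -103.8 down [-0.  0. -1.] q [0.49, 0.9, 0.06, 1.79, -0.11, 0.46, -1.18] F [-5.2  2.9  7.7] op 25.5
```

View pics/m2.png

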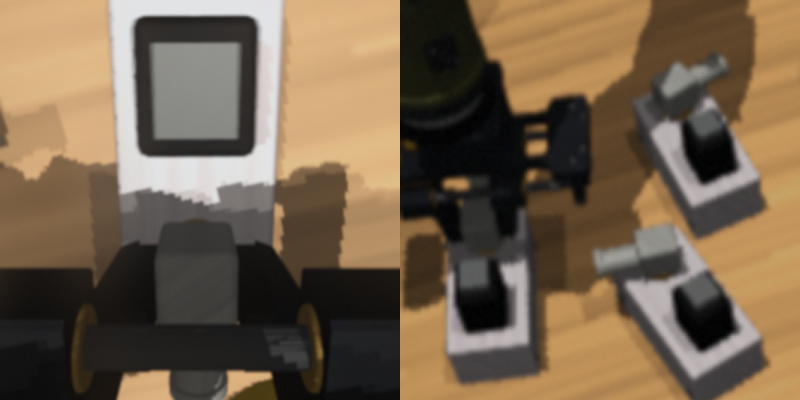

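>>> carry_out:
  offset:
    - [0, 0, 0]
    - [0, 0, 0]
    - [0, 0, 0.055]
    - [0.031, -0.0075, 0]
    - [0.031, -0.0075, 0]
    - [0, 0, -0.03]
    - [0, 0, -0.027]
    - [0, 0, 0]
  twist: [0, 0, 0, 0, 0, 0, 0, 0]
  grip: 0.05

```text
clock: 4.42
tool_pos: [0.5512, -0.3491, 0.0587]
eef_rot: [-0.438, 0.557, -0.554, 0.438]
contact_force: [-0.2, 0.4, -0.5]
opening: 0.565
```

>>> carry_out:
  offset:
    - [0, 0, 0]
    - [0, 0, 0]
    - [0, 0, 0]
    - [0, 0, 0.03]
    - [0, 0, 0.05]
    - [0, 0, 0.03]
    - [0, 0, 0]
  twist: [0, 0, 0, 0, 0, 0, 0]
  grip: 0.02
  newtons: 50

```text
clock: 5.3
tool_pos: [0.5535, -0.351, 0.1727]
eef_rot: [0.437, -0.554, 0.557, -0.438]
contact_force: [-0.2, -0.3, -6.0]
opening: 0.358
```

```bash
python3 - <<'E'
from h import *
st()
E
```

```text
t 5.3 tcp [ 0.5535 -0.351   0.1727] jaw -103.5 down [ 0. -0. -1.] q [0.44, 0.81, 0.1, 1.54, -0.1, 0.79, -1.22] F [-0.2 -0.3 -6. ] op 31.5
```

>>> carry_out:
  offset:
    - [0, 0, 0.04]
    - [0.0058, 0.03, 0.01]
    - [0.0058, 0.05, 0]
    - [0.0058, 0.05, 0]
    - [0.0058, 0.05, 0]
    - [0.0058, 0.05, 0]
    - [0.0058, 0.05, 0]
    - [0.0058, 0.05, 0]
  twist: [0, 1.6, 1.6, 1.7, 1.7, 1.7, 1.7, 1.7]

```text
clock: 6.3
tool_pos: [0.5916, -0.0185, 0.2183]
eef_rot: [-0.494, 0.508, -0.506, 0.491]
contact_force: [0.8, -0.1, -6.0]
opening: 0.36
```

>>> carry_out:
  offset:
    - [0.006, 0.05, 0]
    - [0.006, 0.05, 0]
    - [0.006, 0.05, 0]
    - [0.006, 0.05, -0.02]
    - [0.006, 0.045, -0.03]
    - [0, 0, 0]
    - [0, 0, 0]
  twist: [0, 0, 0, 0, 0, 0, 0]

```text
clock: 7.18
tool_pos: [0.6219, 0.2236, 0.1684]
eef_rot: [-0.494, 0.508, -0.507, 0.491]
contact_force: [-0.1, -1.4, -5.5]
opening: 0.357
```

```bash
python3 - <<'E'
from h import *
st(); im,p=snap('wrist','w3'); im2,p=snap('scene','s3'); im3,p=snap('side','d3')
a=cv2.resize(im[:,:,::-1],(800,600)); cv2.imwrite('pics/m3.png',a)
E
```

```text
t 7.17 tcp [0.6219 0.2236 0.1684] jaw -91.8 down [-0. -0. -1.] q [-0.48, 0.82, 0.13, 1.52, -0.13, 0.81, -1.91] F [-0.1 -1.4 -5.5] op 31.4
```

View pics/m3.png

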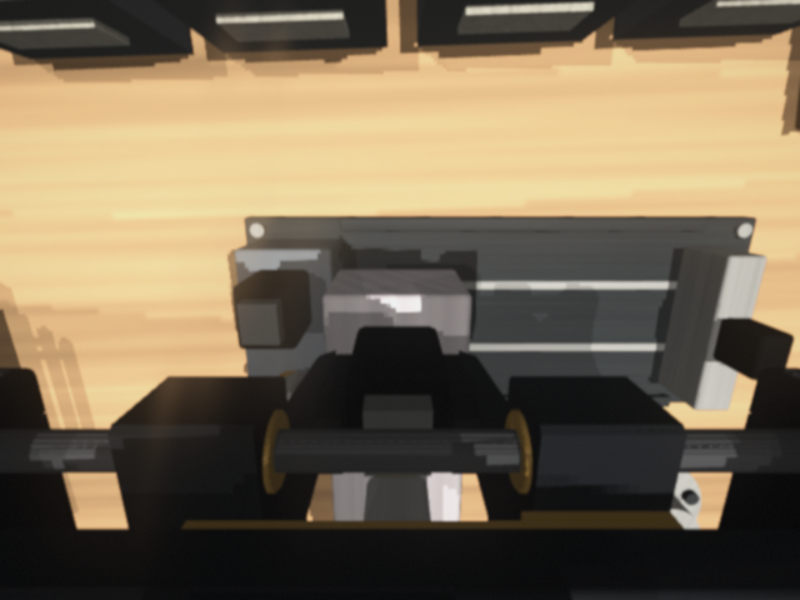

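```bash
python3 - <<'E'
from h import *
_,p=load('w3'); print(p['eye'])
for z in(0,.012):
    a,b=ray(p,246*.8,218*.8,z),ray(p,755*.8,218*.8,z); d=a-b; print(z,a,b,np.linalg.norm(d),np.degrees(np.arctan2(-d[0],d[1])))
    u=d[:2]/np.linalg.norm(d); n=np.array([u[1],-u[0]]); print('O',a[:2]-.17*u-.075*n,b[:2]+.2*u-.075*n)
# end block inner-rear top corner & its tower cap
print('cap end',ray(p,260*.8,322*.8,.116),'screws',ray(p,257*.8,230*.8,.013),ray(p,744*.8,230*.8,.013))
print('clamp inner top rear corner',ray(p,728*.8,255*.8,.057))
E
```

```text
[0.6939454626339566, 0.2210958418512014, 0.3151956558867035]
0 [0.670962   0.33388711 0.        ] [ 0.65872367 -0.04736802  0.        ] 0.3814515050341823 -1.838568247263622
O [0.5905464 0.1663809] [0.590179   0.15493529]
0.012 [0.67183701 0.32959297 0.012     ] [ 0.66006462 -0.03714717  0.012     ] 0.3669290394642395 -1.8385682472636249
O [0.59142142 0.16208676] [0.59151995 0.16515614]
cap end [0.62744147 0.29225347 0.116     ] screws [0.66315803 0.32244006 0.013     ] [ 0.65181687 -0.03012507  0.013     ]
clamp inner top rear corner [0.64255444 0.01335029 0.057     ]
```

>>> carry_out:
  offset:
    - [0.0015, 0, -0.04]
    - [0, 0, -0.035]
    - [0, 0, -0.01]
    - [0, 0, -0.005]
    - [0, 0, -0.005]
    - [0, 0, -0.003]
    - [0, 0, 0]
  twist: [0, 0, 0, 0, 0, 0, 0]

```text
clock: 8.2
tool_pos: [0.6259, 0.2251, 0.0742]
eef_rot: [0.491, -0.507, 0.508, -0.493]
contact_force: [1.0, -0.5, -0.4]
opening: 0.355
```

```bash
python3 - <<'E'
from h import *
st()
E
```

```text
t 8.2 tcp [0.6259 0.2251 0.0742] jaw -91.8 down [ 0.  0. -1.] q [-0.47, 0.95, 0.1, 1.56, -0.14, 0.64, -1.9] F [ 1.  -0.5 -0.4] op 31.3
```

>>> carry_out:
  offset:
    - [0, 0, -0.002]
    - [0, 0, 0]
  twist: [0, 0]

```text
clock: 8.45
tool_pos: [0.6259, 0.2253, 0.0741]
eef_rot: [0.491, -0.507, 0.508, -0.493]
contact_force: [-2.0, -0.6, 13.8]
opening: 0.36
```

>>> carry_out:
  offset:
    - [0, 0, 0]
    - [0, 0, 0]
    - [0, 0, 0]
    - [0, 0, 0.06]
    - [0, 0, 0.06]
    - [0, 0, 0]
  twist: [0, 0, 0, 0, 0, 0]
  grip: 0.044

```text
clock: 9.2
tool_pos: [0.6283, 0.2258, 0.1961]
eef_rot: [0.489, -0.506, 0.509, -0.496]
contact_force: [1.0, 0.1, 0.2]
opening: 0.495
```

```bash
python3 - <<'E'
from h import *
st(); im,p=snap('wrist','w4')
cv2.imwrite('pics/m4.png',cv2.resize(im[150:450,120:520,::-1],(800,600),interpolation=cv2.INTER_CUBIC))
E
```

```text
t 9.2 tcp [0.6283 0.2258 0.1961] jaw -91.8 down [ 0.01  0.   -1.  ] q [-0.48, 0.79, 0.13, 1.49, -0.13, 0.86, -1.91] F [1.  0.1 0.2] op 43.6
```

View pics/m4.png

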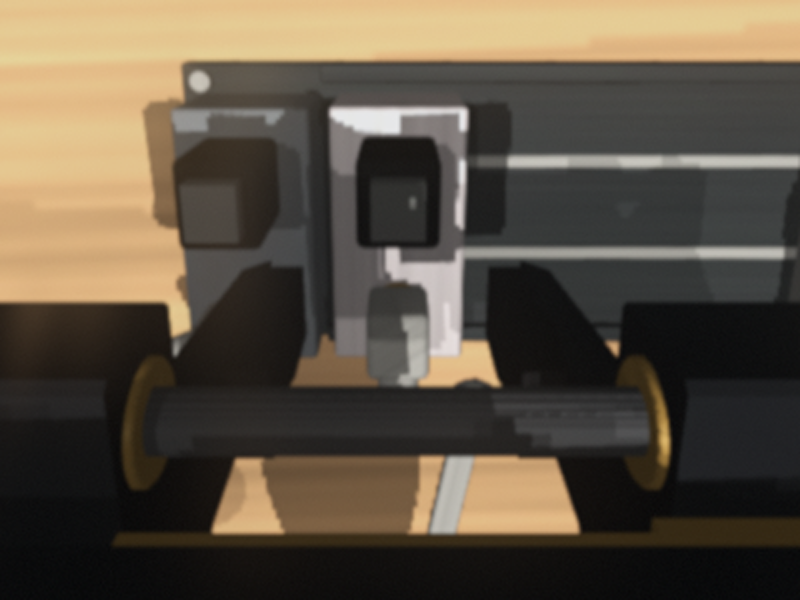

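>>> carry_out:
  offset:
    - [-0.01, 0.01, 0.005]
    - [-0.01, 0.01, 0]
    - [-0.01, 0.01, 0]
    - [-0.01, 0.01, 0]
    - [-0.01, 0.01, 0]
    - [-0.01, 0.01, 0]
    - [-0.007, 0.009, 0]
    - [0, 0, 0]
  twist: [10.6, 10.6, 10.6, 10.6, 10.6, 10.6, 10.6, 10.6]

```text
clock: 10.25
tool_pos: [0.5555, 0.2947, 0.1939]
eef_rot: [0.706, -0.041, 0.039, -0.706]
contact_force: [-0.4, -0.6, 0.3]
opening: 0.496
```

>>> carry_out:
  offset:
    - [0, 0, 0]
    - [0, 0, 0]
    - [0, 0, 0]
    - [0, 0, 0]
  twist: [10.6, 10.6, 3, 0]

```text
clock: 10.75
tool_pos: [0.5567, 0.2933, 0.194]
eef_rot: [0.699, 0.105, -0.107, -0.699]
contact_force: [-0.3, 0.3, 0.1]
opening: 0.501
```

```bash
python3 - <<'E'
from h import *
st(); im,p=snap('wrist','w5')
g=(255*(im[:,:,::-1]/255.)**.6).astype('uint8')
cv2.imwrite('pics/m5.png',cv2.resize(g[100:400,120:520],(800,600),interpolation=cv2.INTER_CUBIC))
E
```

```text
t 10.75 tcp [0.5567 0.2933 0.194 ] jaw 17.2 down [-0. -0. -1.] q [-0.34, 0.77, -0.4, 1.59, 0.36, 0.86, -0.58] F [-0.3  0.3  0.1] op 44.1
```

View pics/m5.png

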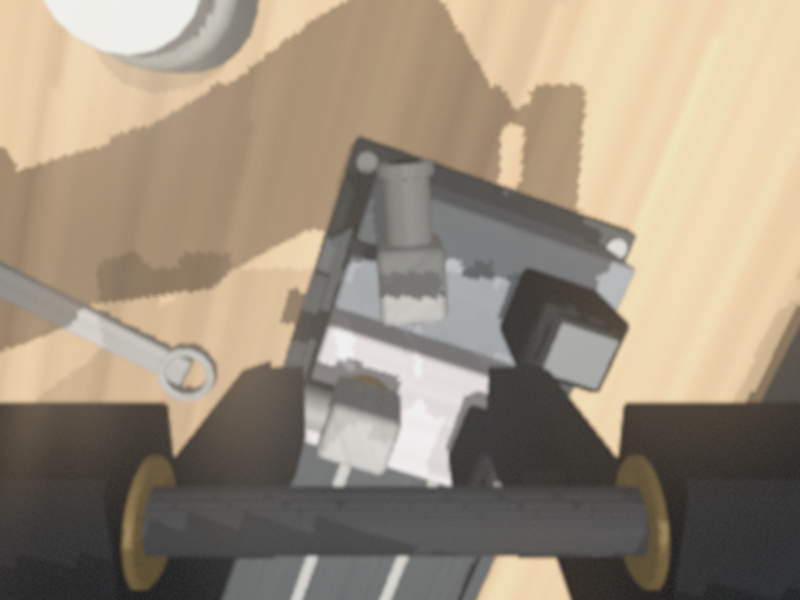

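```bash
python3 - <<'E'
from h import *
_,p=load('w5'); c=lambda u,v,z:ray(p,120+u/2,100+v/2,z)
a=c(414,296,.1); b=c(406,165,.084); d=b-a; print(a,b,np.linalg.norm(d[:2]),np.degrees(np.arctan2(-d[1],-d[0])))
for s in [((378,262),(385,325)),((447,262),(444,318)),((382,185),(384,245)),((430,185),(430,240))]:
    z=.1 if s[0][1]>250 else .084
    d=c(*s[0],z)-c(*s[1],z); print(np.degrees(np.arctan2(-d[1],-d[0])))
E
```

```text
[0.56411602 0.29206148 0.1       ] [0.54713877 0.3367412  0.084     ] 0.04779649033673216 -69.1943877805723
-67.10987786671248
-74.58613654494263
-71.25653746558943
-72.01818632460795
```

>>> carry_out:
  offset:
    - [0.006, 0.001, -0.03]
    - [0, 0, -0.04]
    - [0, 0, -0.03]
    - [0, 0, -0.02]
    - [0, 0, 0]
  twist: [1.8, 0, 0, 0, 0]

```text
clock: 11.42
tool_pos: [0.5627, 0.2944, 0.0742]
eef_rot: [0.698, 0.116, -0.118, -0.697]
contact_force: [0.7, 0.1, 0.6]
opening: 0.499
```

>>> carry_out:
  offset:
    - [0, 0, 0]
    - [0, 0, 0]
    - [0, 0, 0]
    - [0, 0, 0]
  twist: [0, 0, 0, 0]
  grip: 0.015
  newtons: 30

```text
clock: 11.92
tool_pos: [0.5628, 0.2949, 0.0769]
eef_rot: [0.697, 0.117, -0.117, -0.697]
contact_force: [-3.8, -0.6, 6.5]
opening: 0.295
```

```bash
python3 - <<'E'
from h import *
st()
E
```

```text
t 11.93 tcp [0.5628 0.2949 0.0769] jaw 19.0 down [-0. -0. -1.] q [-0.37, 0.93, -0.34, 1.64, 0.45, 0.65, -0.62] F [-3.8 -0.6  6.5] op 26.0
```

>>> carry_out:
  offset:
    - [0, 0, 0]
    - [0, 0, 0]
    - [0, 0, 0]
    - [0, 0, 0]
    - [0, 0, 0]
    - [0, 0, 0]
    - [0, 0, 0]
    - [0, 0, 0]
  twist: [8.7, 8.7, 8.7, 8.7, 8.7, 8.7, 8.7, 8.3]

```text
clock: 12.92
tool_pos: [0.5633, 0.2956, 0.0769]
eef_rot: [-0.506, -0.494, 0.493, 0.507]
contact_force: [-2.2, 0.2, 3.7]
opening: 0.287
```

```bash
python3 - <<'E'
from h import *
st()
E
```

```text
t 12.93 tcp [0.5633 0.2956 0.0769] jaw 88.5 down [ 0.  0. -1.] q [-0.22, 0.99, -0.65, 1.63, 0.78, 0.8, 0.33] F [-2.2  0.2  3.7] op 25.3
```

>>> carry_out:
  offset:
    - [0, 0, 0]
    - [0, 0, 0]
    - [0, 0, 0]
    - [0, 0, 0.06]
    - [0, 0, 0.06]
    - [0, 0, 0]
  twist: [0, 0, 0, 0, 0, 0]
  grip: 0.044

```text
clock: 13.68
tool_pos: [0.5658, 0.2975, 0.201]
eef_rot: [0.508, 0.495, -0.488, -0.508]
contact_force: [0.3, -0.5, -0.5]
opening: 0.503
```

```bash
python3 - <<'E'
from h import *
st(); im,p=snap('scene','s5'); _=snap('wrist','w5b')
A=cv2.resize(im[215:345,180:310,::-1],(440,440),interpolation=cv2.INTER_CUBIC)
B=cv2.resize(im[195:275,420:500,::-1],(360,360),interpolation=cv2.INTER_CUBIC)
c=np.zeros((440,800,3),'uint8'); c[:,:440]=A; c[:360,440:]=B; cv2.imwrite('pics/m6.png',c)
E
```

```text
t 13.68 tcp [0.5658 0.2975 0.201 ] jaw 88.2 down [ 0.01  0.01 -1.  ] q [-0.17, 0.84, -0.75, 1.55, 0.64, 1.0, 0.43] F [ 0.3 -0.5 -0.5] op 44.3
```

View pics/m6.png

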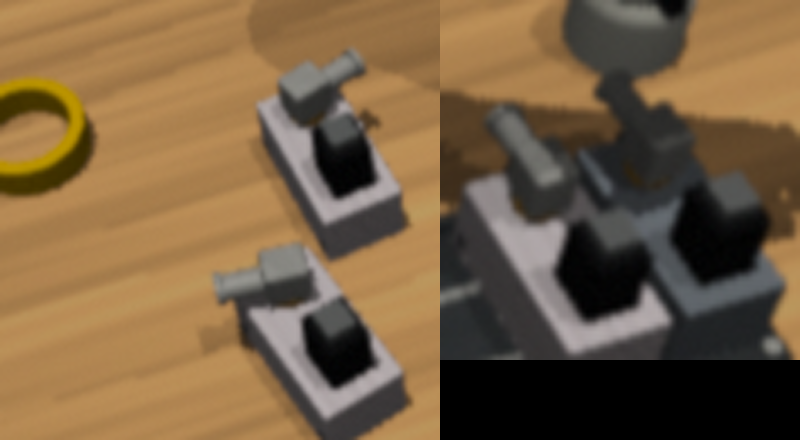

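>>> carry_out:
  offset:
    - [-0.018, -0.057, 0]
    - [-0.018, -0.057, 0]
    - [-0.018, -0.057, 0]
    - [-0.018, -0.057, 0]
    - [-0.018, -0.057, 0]
    - [-0.018, -0.057, 0]
    - [-0.017, -0.057, 0]
    - [-0.016, -0.056, 0]
  twist: [-8.3, -8.3, -8.3, -8.3, -8.3, -8.3, -8.3, -8.3]

```text
clock: 14.78
tool_pos: [0.4207, -0.162, 0.1944]
eef_rot: [-0.694, -0.131, 0.133, 0.695]
contact_force: [1.2, 0.1, 0.9]
opening: 0.5
```

>>> carry_out:
  offset:
    - [0, 0, 0]
    - [0, 0, 0]
  twist: [0, 0]

```text
clock: 15.02
tool_pos: [0.4222, -0.1595, 0.1949]
eef_rot: [-0.694, -0.134, 0.135, 0.695]
contact_force: [-0.8, 0.1, 0.9]
opening: 0.502
```

```bash
python3 - <<'E'
from h import *
st(); im,p=snap('wrist','w6')
g=(255*(im[:,:,::-1]/255.)**.7).astype('uint8')
cv2.imwrite('pics/m7.png',cv2.resize(g[0:360,80:560],(800,600),interpolation=cv2.INTER_CUBIC))
E
```

```text
t 15.03 tcp [ 0.4222 -0.1595  0.1949] jaw 21.9 down [-0.  0. -1.] q [0.58, 0.58, -0.49, 2.11, 0.49, 0.57, 0.11] F [-0.8  0.1  0.9] op 44.2
```

View pics/m7.png

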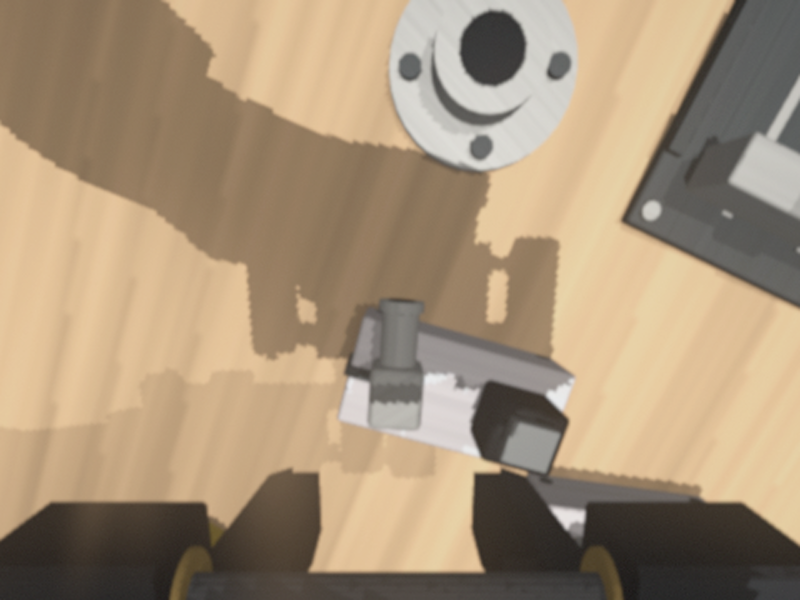

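```bash
python3 - <<'E'
from fit import *
_,p=load('w6'); c=lambda u,v:np.array([80+u*.6,v*.6])
o=dict(FR=c(340,420),top=c(396,405),tip=c(401,302),cap=c(530,447))
q,e=fit(p,o,0,[.458,-.154]); print(q.round(4),e,np.degrees(q[2:]))
a=ray(p,*o['top'],.088);b=ray(p,*o['tip'],.072);d=b-a;print(a,np.linalg.norm(d[:2]),np.degrees(np.arctan2(-d[1],-d[0])), ray(p,*o['cap'],.104))
E
```

```text
[ 0.4574 -0.1578  0.0962 -1.3165] [-1.3  0.8  1.3 -1.2 -0.   0.3 -0.1 -0. ] [  5.51460289 -75.42738763]
[ 0.42300931 -0.1624186   0.088     ] 0.04727457170125023 -71.12896535500346 [ 0.48585105 -0.15390209  0.104     ]
```

>>> carry_out:
  offset:
    - [0.001, -0.002, -0.04]
    - [0, 0, -0.04]
    - [0, 0, -0.034]
    - [0, 0, -0.02]
    - [0, 0, 0]
  twist: [-1.5, 0, 0, 0, 0]

```text
clock: 15.7
tool_pos: [0.4235, -0.1598, 0.0605]
eef_rot: [-0.695, -0.125, 0.127, 0.696]
contact_force: [0.4, -0.0, -0.2]
opening: 0.5
```

>>> carry_out:
  offset:
    - [0, 0, 0]
    - [0, 0, 0]
    - [0, 0, 0]
    - [0, 0, 0]
  twist: [0, 0, 0, 0]
  grip: 0.015

```text
clock: 16.2
tool_pos: [0.4234, -0.1623, 0.0624]
eef_rot: [0.696, 0.125, -0.125, -0.696]
contact_force: [-2.5, 0.2, 7.7]
opening: 0.299
```

>>> carry_out:
  offset:
    - [0, 0, 0]
    - [0, 0, 0]
    - [0, 0, 0]
    - [0, 0, 0]
    - [0, 0, 0]
    - [0, 0, 0]
    - [0, 0, 0]
    - [0, 0, 0]
  twist: [9.4, 9.4, 9.4, 9.4, 9.4, 9.4, 9.4, 9.4]

```text
clock: 17.2
tool_pos: [0.4248, -0.1607, 0.0624]
eef_rot: [0.474, 0.526, -0.524, -0.473]
contact_force: [-0.2, 2.8, 3.3]
opening: 0.293
```

```bash
python3 - <<'E'
from h import *
st(); im,p=snap('wrist','w7'); im2,p=snap('scene','s7'); im3,_=snap('side','d7')
A=cv2.resize(im2[215:345,180:310,::-1],(400,400),interpolation=cv2.INTER_CUBIC)
B=cv2.resize(im3[150:260,260:370,::-1],(400,400),interpolation=cv2.INTER_CUBIC)
cv2.imwrite('pics/m8.png',np.hstack([A,B]))
E
```

```text
t 17.2 tcp [ 0.4248 -0.1607  0.0624] jaw 95.9 down [ 0.  0. -1.] q [0.55, 0.85, -0.47, 2.19, 1.17, 0.37, 0.76] F [-0.2  2.8  3.3] op 25.8
```

View pics/m8.png

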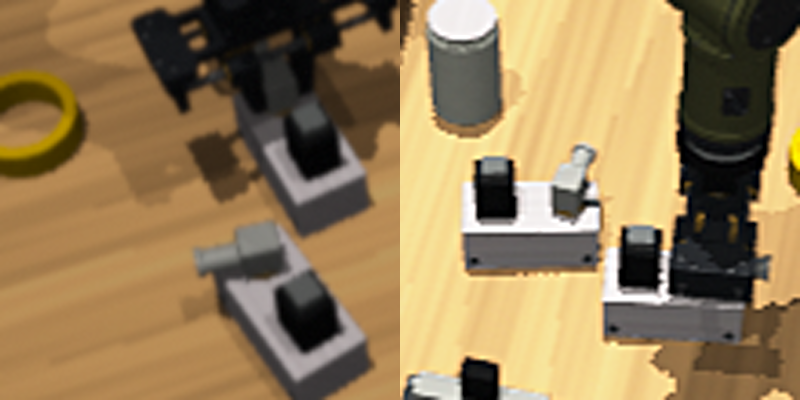

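>>> carry_out:
  offset:
    - [0, 0, 0]
    - [0, 0, 0]
    - [0, 0, 0.055]
    - [0.032, 0.0033, 0]
    - [0.0317, 0.0033, 0]
    - [0, 0, -0.03]
    - [0, 0, -0.026]
    - [0, 0, 0]
  twist: [0, 0, 0, 0, 0, 0, 0, 0]
  grip: 0.05

```text
clock: 18.35
tool_pos: [0.4861, -0.1557, 0.0594]
eef_rot: [-0.474, -0.523, 0.524, 0.476]
contact_force: [0.1, -0.5, 0.1]
opening: 0.563
```

>>> carry_out:
  offset:
    - [0, 0, 0]
    - [0, 0, 0]
    - [0, 0, 0]
    - [0, 0, 0.03]
    - [0, 0, 0.055]
    - [0, 0, 0.055]
    - [0, 0, 0]
  twist: [0, 0, 0, 0, 0, 0, 0]
  grip: 0.02
  newtons: 50

```text
clock: 19.23
tool_pos: [0.4893, -0.156, 0.2038]
eef_rot: [0.478, 0.525, -0.522, -0.473]
contact_force: [0.4, 0.2, -5.9]
opening: 0.359
```

```bash
python3 - <<'E'
from h import *
st()
E
```

```text
t 19.23 tcp [ 0.4893 -0.156   0.2038] jaw 95.5 down [ 0.01 -0.   -1.  ] q [0.69, 0.69, -0.78, 1.93, 0.68, 0.8, 1.19] F [ 0.4  0.2 -5.9] op 31.7
```

>>> carry_out:
  offset:
    - [0.019, 0.044, 0]
    - [0.019, 0.044, 0]
    - [0.019, 0.044, 0]
    - [0.019, 0.044, 0]
    - [0.019, 0.044, 0]
    - [0.019, 0.044, 0]
    - [0.0178, 0.042, 0]
    - [0, 0, 0]
  twist: [-1, -1, -1, -1, -1, -1, -1.4, 0]

```text
clock: 20.23
tool_pos: [0.618, 0.1555, 0.1982]
eef_rot: [-0.505, -0.493, 0.493, 0.508]
contact_force: [-1.3, 0.1, -5.6]
opening: 0.357
```

>>> carry_out:
  offset:
    - [0, 0, -0.04]
    - [0, 0, -0.04]
    - [0, 0, -0.02]
    - [0, 0, 0]
    - [0, 0, 0]
  twist: [0, 0, 0, 0, 0]

```text
clock: 20.85
tool_pos: [0.6199, 0.1509, 0.1018]
eef_rot: [0.508, 0.492, -0.491, -0.508]
contact_force: [-0.1, -0.3, -4.3]
opening: 0.361
```

```bash
python3 - <<'E'
from h import *
st()
E
```

```text
t 20.85 tcp [0.6199 0.1509 0.1018] jaw 88.1 down [ 0.  0. -1.] q [0.01, 0.94, -0.62, 1.62, 0.7, 0.81, 0.63] F [-0.1 -0.3 -4.3] op 31.8
```

>>> carry_out:
  offset:
    - [0.001, 0, -0.014]
    - [0, 0, -0.007]
    - [0, 0, -0.005]
    - [0, 0, -0.003]
    - [0, 0, 0]
    - [0, 0, 0]
  twist: [0, 0, 0, 0, 0, 0]

```text
clock: 21.6
tool_pos: [0.6201, 0.1503, 0.0738]
eef_rot: [0.509, 0.492, -0.492, -0.508]
contact_force: [-4.5, -2.6, 8.2]
opening: 0.356
```

```bash
python3 - <<'E'
from h import *
st()
E
```

```text
t 21.6 tcp [0.6201 0.1503 0.0738] jaw 88.1 down [ 0. -0. -1.] q [0.0, 0.98, -0.59, 1.63, 0.74, 0.77, 0.6] F [-4.5 -2.6  8.2] op 31.3
```

>>> carry_out:
  offset:
    - [0, 0, 0]
    - [0, 0, 0]
    - [0, 0, 0]
    - [0, 0, 0.06]
    - [0, 0, 0.06]
    - [-0.006, -0.036, 0.004]
    - [-0.005, -0.036, 0]
    - [-0.005, -0.036, 0]
  twist: [0, 0, 0, 0, 0, -9.8, -9.8, -9.8]
  grip: 0.044
  newtons: 30

```text
clock: 22.6
tool_pos: [0.6041, 0.0415, 0.196]
eef_rot: [0.617, 0.345, -0.345, -0.617]
contact_force: [0.2, -0.8, -0.2]
opening: 0.498
```

>>> carry_out:
  offset:
    - [-0.006, -0.037, 0]
    - [-0.006, -0.037, 0]
    - [-0.006, -0.037, 0]
    - [-0.006, -0.037, 0]
    - [-0.006, -0.037, 0]
    - [-0.006, -0.037, 0]
    - [-0.004, -0.036, 0]
    - [0, 0, 0]
  twist: [-9.8, -9.8, -9.8, -9.8, -9.8, -9.8, -9.7, 0]

```text
clock: 23.6
tool_pos: [0.5632, -0.2195, 0.1956]
eef_rot: [0.705, -0.062, 0.062, -0.703]
contact_force: [1.1, -0.1, -0.6]
opening: 0.5
```

```bash
python3 - <<'E'
from h import *
st(); im,p=snap('wrist','w8'); im2,_=snap('scene','s8'); snap('side','d8')
g=(255*(im[:,:,::-1]/255.)**.7).astype('uint8')
A=cv2.resize(g[60:350,150:500],(483,400),interpolation=cv2.INTER_CUBIC)
B=cv2.resize(im2[195:315,330:500,::-1],(567,400),interpolation=cv2.INTER_CUBIC)[:,250:]
cv2.imwrite('pics/m9.png',np.hstack([A,B])); print(A.shape,B.shape)
E
```

```text
t 23.6 tcp [ 0.5632 -0.2195  0.1956] jaw -10.1 down [-0. -0. -1.] q [0.45, 0.72, -0.27, 1.67, 0.26, 0.78, -0.12] F [ 1.1 -0.1 -0.6] op 44.0
(400, 483, 3) (400, 317, 3)
```

View pics/m9.png

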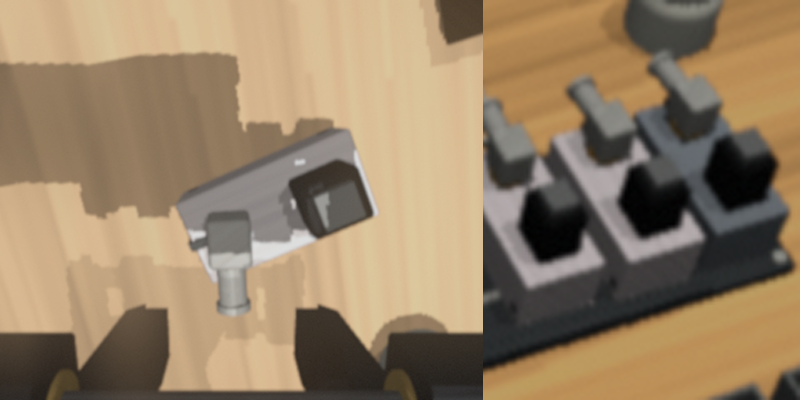

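```bash
python3 - <<'E'
from fit import *
_,p=load('w8'); c=lambda u,v:np.array([150+u/1.38,60+v/1.379])
o=dict(FL=c(178,207),RR=c(375,213),RL=c(352,142),FR=c(215,283),top=c(230,245),tip=c(234,310),cap=c(342,210))
q,e=fit(p,o,0,[.6,-.2]); print(q.round(4),e,np.degrees(q[2:]),np.degrees(q[2]+q[3]))
print(np.round(sec_pts(q,0,['top','cap']),4))
E
```

```text
[ 0.5965 -0.2129  0.2245  1.2033] [-1.1 -0.9  5.1  3.8  0.3 -8.1 -1.   1.9  1.1  1.9 -0.  -0.1 -0.7 -0.7] [12.86321842 68.94140049] 81.80461891492796
[[ 0.5633 -0.2204  0.088 ]
 [ 0.6257 -0.2062  0.1   ]]
```

>>> carry_out:
  offset:
    - [0, 0, -0.04]
    - [0, 0, -0.04]
    - [0, 0, -0.034]
    - [0, 0, -0.02]
    - [0, 0, 0]
  twist: [1.8, 0, 0, 0, 0]

```text
clock: 24.38
tool_pos: [0.5635, -0.2131, 0.0604]
eef_rot: [-0.705, 0.049, -0.047, 0.706]
contact_force: [-0.4, 0.9, -0.9]
opening: 0.502
```

>>> carry_out:
  offset:
    - [0, 0, 0]
    - [0, 0, 0]
    - [0, 0, 0]
    - [0, 0, 0]
  twist: [0, 0, 0, 0]
  grip: 0.015

```text
clock: 24.88
tool_pos: [0.5636, -0.2151, 0.0627]
eef_rot: [-0.705, 0.049, -0.049, 0.705]
contact_force: [-4.5, 1.9, 6.4]
opening: 0.287
```

>>> carry_out:
  offset:
    - [0, 0, 0]
    - [0, 0, 0]
    - [0, 0, 0]
    - [0, 0, 0]
    - [0, 0, 0]
    - [0, 0, 0]
    - [0, 0, 0]
    - [0, 0, 0]
  twist: [-8.6, -8.6, -8.6, -8.6, -8.6, -8.6, -8.6, -8.6]

```text
clock: 25.88
tool_pos: [0.5656, -0.2167, 0.0628]
eef_rot: [-0.553, 0.439, -0.442, 0.553]
contact_force: [0.2, -0.7, 2.0]
opening: 0.294
```

```bash
python3 - <<'E'
from h import *
st(); im,p=snap('wrist','w9')
# block/tower edge directions near top of wrist image
g=cv2.cvtColor(im,cv2.COLOR_RGB2GRAY)[90:290,200:450]
for l in cv2.HoughLinesP(cv2.Canny(g,60,150),1,np.pi/360,30,minLineLength=40,maxLineGap=4)[:,0]: print(l, round(np.degrees(np.arctan2(l[2]-l[0],l[3]-l[1])),1))
E
```

```text
t 25.88 tcp [ 0.5656 -0.2167  0.0628] jaw -77.0 down [ 0. -0. -1.] q [0.25, 0.91, 0.08, 1.76, -0.13, 0.48, -0.93] F [ 0.2 -0.7  2. ] op 25.9
[138  17 185  18] 88.8
[182  90 187  23] 175.7
[60 95 60 47] 180.0
[ 91 128 151 130] 88.1
[165 139 171  47] 176.3
[155 115 158  65] 176.6
[ 91 126  91  60] 180.0
[222 182 227 128] 174.7
```

>>> carry_out:
  offset:
    - [0, 0, 0]
    - [0, 0, 0]
    - [0, 0, 0.055]
    - [0.0313, 0.0067, 0]
    - [0.0313, 0.0067, 0]
    - [0, 0, -0.03]
    - [0, 0, -0.026]
    - [0, 0, 0]
  twist: [0, 0, 0, 0, 0, 0, 0, 0]
  grip: 0.05

```text
clock: 26.92
tool_pos: [0.625, -0.2012, 0.0587]
eef_rot: [0.555, -0.44, 0.437, -0.554]
contact_force: [-1.0, 0.4, 0.4]
opening: 0.569
```

>>> carry_out:
  offset:
    - [0, 0, 0]
    - [0, 0, 0]
    - [0, 0, 0]
    - [0, 0, 0.03]
    - [0, 0, 0.055]
    - [0, 0, 0.055]
    - [0, 0, 0]
  twist: [0, 0, 0, 0, 0, 0, 0]
  grip: 0.02
  newtons: 50

```text
clock: 27.8
tool_pos: [0.6294, -0.203, 0.2052]
eef_rot: [-0.553, 0.436, -0.442, 0.556]
contact_force: [1.1, -0.7, -6.0]
opening: 0.359
```

```bash
python3 - <<'E'
from h import *
st()
E
```

```text
t 27.8 tcp [ 0.6294 -0.203   0.2052] jaw -76.8 down [ 0.01 -0.   -1.  ] q [0.17, 0.77, 0.13, 1.5, -0.12, 0.87, -1.0] F [ 1.1 -0.7 -6. ] op 31.6
```

>>> carry_out:
  offset:
    - [-0.0015, 0.04, 0]
    - [-0.0015, 0.04, 0]
    - [-0.0015, 0.04, 0]
    - [-0.0015, 0.04, 0]
    - [-0.0015, 0.04, 0]
    - [-0.001, 0.04, 0]
    - [-0.001, 0.04, 0]
    - [0, 0, 0]
  twist: [-2, -2, -2, -2, -2, -2.5, -2.5, 0]

```text
clock: 28.8
tool_pos: [0.6147, 0.0844, 0.1978]
eef_rot: [-0.495, 0.508, -0.503, 0.494]
contact_force: [-0.3, -0.3, -6.5]
opening: 0.36
```

>>> carry_out:
  offset:
    - [0, 0, -0.04]
    - [0, 0, -0.04]
    - [0, 0, -0.02]
    - [0, 0, 0]
    - [0, 0, 0]
  twist: [0, 0, 0, 0, 0]

```text
clock: 29.42
tool_pos: [0.6174, 0.0772, 0.1008]
eef_rot: [0.492, -0.508, 0.508, -0.492]
contact_force: [0.4, -0.9, -5.6]
opening: 0.356
```

```bash
python3 - <<'E'
from h import *
st()
E
```

```text
t 29.43 tcp [0.6174 0.0772 0.1008] jaw -91.8 down [ 0. -0. -1.] q [-0.31, 0.88, 0.2, 1.69, -0.27, 0.6, -1.56] F [ 0.4 -0.9 -5.6] op 31.4
```

>>> carry_out:
  offset:
    - [0.001, 0, -0.014]
    - [0, 0, -0.007]
    - [0, 0, -0.005]
    - [0, 0, -0.003]
    - [0, 0, 0]
    - [0, 0, 0]
  twist: [0, 0, 0, 0, 0, 0]

```text
clock: 30.18
tool_pos: [0.6181, 0.0779, 0.0741]
eef_rot: [-0.492, 0.508, -0.508, 0.492]
contact_force: [-6.2, 0.2, 12.1]
opening: 0.358
```

```bash
python3 - <<'E'
from h import *
st()
E
```

```text
t 30.18 tcp [0.6181 0.0779 0.0741] jaw -91.8 down [ 0.  0. -1.] q [-0.3, 0.92, 0.18, 1.7, -0.28, 0.55, -1.55] F [-6.2  0.2 12.1] op 31.5
```

>>> carry_out:
  offset:
    - [0, 0, 0]
    - [0, 0, 0]
    - [0, 0, 0]
    - [0, 0, 0.06]
    - [0, 0, 0.06]
    - [0, 0, 0.05]
    - [0, 0, 0.02]
    - [0, 0, 0]
  twist: [0, 0, 0, 0, 0, 0, 0, 0]
  grip: 0.06

```text
clock: 31.18
tool_pos: [0.6193, 0.0779, 0.2633]
eef_rot: [0.491, -0.507, 0.508, -0.493]
contact_force: [-0.3, -0.0, -0.6]
opening: 0.679
```

```bash
python3 - <<'E'
from h import *
st(); im,p=snap('wrist','w10'); im2,_=snap('scene','s10'); im3,_=snap('side','d10')
A=cv2.resize(im2[190:325,330:500,::-1],(500,397),interpolation=cv2.INTER_CUBIC)
B=cv2.resize(im3[235:375,215:320,::-1],(300,397),interpolation=cv2.INTER_CUBIC)
cv2.imwrite('pics/m10.png',np.hstack([A,B]))
E
```

```text
t 31.18 tcp [0.6193 0.0779 0.2633] jaw -91.8 down [ 0.  0. -1.] q [-0.35, 0.67, 0.28, 1.56, -0.21, 0.94, -1.61] F [-0.3 -0.  -0.6] op 59.8
```

View pics/m10.png

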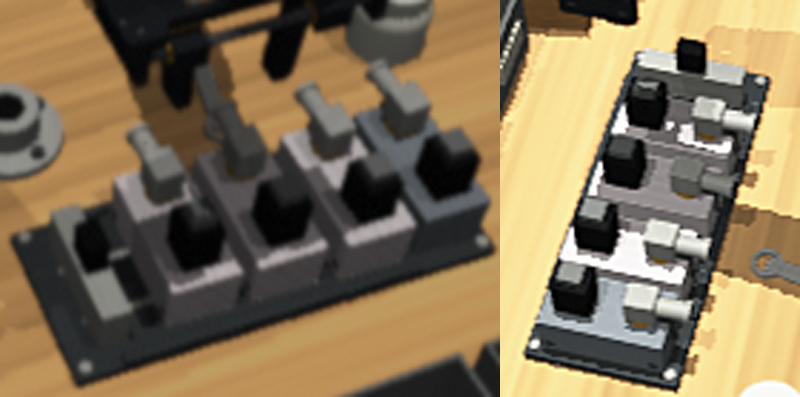

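```bash
python3 - <<'E'
from fit import *
_,p=load('s10'); s=500/170
for n,yb in(('s3',-.086),('s2',-.0127),('s1',.0623),('end',.130)):
    t=-.032; x=.5915+.032*yb; y=.164+yb
    for e in(-.15,0,.15):
        P=[(proj(p,P)-[330,190])*s for P in sec_pts((x,y,t,e),.012,['top','tip'])]; print(n,e,P[0].round(0),P[1].round(0),(P[1]-P[0]).round(0))
E
```

```text
s3 -0.15 [163. 166.] [146. 135.] [-17. -31.]
s3 0 [163. 166.] [138. 137.] [-25. -29.]
s3 0.15 [163. 166.] [130. 140.] [-33. -27.]
s2 -0.15 [248. 141.] [228. 111.] [-20. -30.]
s2 0 [248. 141.] [220. 113.] [-28. -28.]
s2 0.15 [248. 141.] [213. 116.] [-35. -26.]
s1 -0.15 [333. 117.] [311.  88.] [-22. -29.]
s1 0 [333. 117.] [303.  89.] [-30. -27.]
s1 0.15 [333. 117.] [296.  92.] [-37. -25.]
end -0.15 [408.  95.] [383.  67.] [-24. -28.]
end 0 [408.  95.] [376.  69.] [-32. -26.]
end 0.15 [408.  95.] [369.  71.] [-39. -24.]
```

>>> carry_out:
  offset:
    - [-0.004, -0.01, 0]
    - [-0.004, -0.01, 0]
    - [-0.004, -0.01, 0]
    - [-0.004, -0.01, 0]
    - [-0.004, -0.01, 0]
    - [-0.004, -0.01, 0]
    - [-0.004, -0.01, 0]
    - [-0.003, -0.006, 0]
  twist: [10, 10, 10, 10, 10, 10, 10, 10]

```text
clock: 32.33
tool_pos: [0.5861, 0.0012, 0.26]
eef_rot: [0.704, -0.072, 0.069, -0.703]
contact_force: [-0.8, -0.3, -0.3]
opening: 0.682
```

>>> carry_out:
  offset:
    - [0, 0, 0]
    - [0, 0, 0]
  twist: [10, 0]

```text
clock: 32.58
tool_pos: [0.5864, 0.0017, 0.2602]
eef_rot: [-0.707, 0.013, -0.011, 0.707]
contact_force: [0.6, 0.5, -0.6]
opening: 0.68
```

```bash
python3 - <<'E'
from h import *
st(); im,p=snap('wrist','w11'); im2,_=snap('scene','s11'); im3,_=snap('side','d11')
A=cv2.resize(im2[198:275,360:490,::-1],(520,308),interpolation=cv2.INTER_CUBIC)   #x4
A=cv2.resize(A,(780,462))
g=(255*(im[:,:,::-1]/255.)**.7).astype('uint8')
c=np.zeros((600,800,3),'uint8'); 
B=cv2.resize(g[0:300,120:520],(400,300))
A=cv2.resize(im2[198:266,365:485,::-1],(600,340),interpolation=cv2.INTER_CUBIC) #x5
c[:340,:600]=A; c[300:,400:]=B; c[340:,:400]=cv2.resize(im3[250:355,235:310,::-1],(400,560),interpolation=cv2.INTER_CUBIC)[150:410]
cv2.imwrite('pics/m11.png',c)
E
```

```text
t 32.58 tcp [0.5864 0.0017 0.2602] jaw -1.9 down [-0.  0. -1.] q [0.03, 0.61, -0.19, 1.66, 0.14, 0.89, -0.25] F [ 0.6  0.5 -0.6] op 59.9
```

View pics/m11.png

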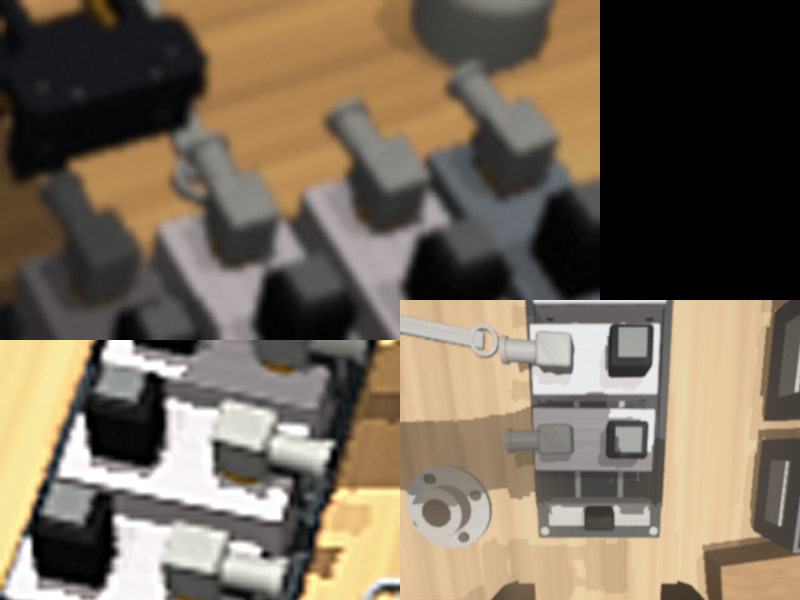

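```bash
python3 - <<'E'
from fit import *
_,p=load('w11'); c=lambda u,v,z:ray(p,u-400+120,v-300,z)
for t,i,k in(((556,440),(508,440),(628,439)),((556,352),(503,350),(631,345))):
    a,b,d=c(*t,.1),c(*i,.084),c(*k,.116); v=b-a;w=d-a; print(a,np.linalg.norm(v[:2]),'outlet',np.degrees(np.arctan2(-v[1],-v[0])),'tower dir',np.degrees(np.arctan2(w[1],w[0])))
_,p=load('s11')
for n,yb,t in(('s3',-.086,(62,187)),('s2',-.0127,(208,148)),('s1',.0623,(348,115)),('end',.130,(467,77))):
    b=ray(p,365+t[0]/5,198+t[1]/5,.084); R_=R.from_euler('z',-.032).as_matrix()
    l=R_.T@(b-[.5915,.164,0]); print(n,l.round(4),'e',np.arctan2(-(l[1]-yb),-(l[0]+.034)).round(3))
E
```

```text
[0.55175127 0.07936823 0.1       ] 0.04680060860749129 outlet -2.3113825573365268 tower dir -1.4851795393045784
[0.55653694 0.14897526 0.1       ] 0.04828330213355187 outlet -8.503784005192443 tower dir -1.0800008613577903
s3 [-0.0828 -0.0834  0.084 ] e -0.053
s2 [-0.0811 -0.0077  0.084 ] e -0.105
s1 [-0.077   0.0651  0.084 ] e -0.066
end [-0.0792  0.1314  0.084 ] e -0.032
```

>>> carry_out:
  offset:
    - [-0.004, 0.019, -0.01]
    - [-0.004, 0.019, -0.01]
    - [-0.004, 0.019, -0.01]
    - [-0.004, 0.019, -0.01]
    - [-0.004, 0.019, -0.01]
    - [-0.004, 0.019, -0.01]
    - [-0.003, 0.019, 0]
    - [-0.002, 0.017, 0]
  twist: [10.4, 10.4, 10.4, 10.4, 10.4, 10.4, 10.4, 10.4]
  grip: 0.044
  newtons: 40

```text
clock: 33.72
tool_pos: [0.5578, 0.1528, 0.2013]
eef_rot: [-0.535, -0.462, 0.463, 0.535]
contact_force: [0.4, 0.3, -0.3]
opening: 0.498
```

>>> carry_out:
  offset:
    - [0, 0, 0]
    - [0, 0, -0.04]
    - [0, 0, -0.04]
    - [0, 0, -0.03]
    - [0, 0, -0.016]
    - [0, 0, 0]
  twist: [0, 0, 0, 0, 0, 0]

```text
clock: 34.48
tool_pos: [0.558, 0.1511, 0.0751]
eef_rot: [0.537, 0.46, -0.461, -0.536]
contact_force: [-0.1, 0.1, -0.4]
opening: 0.5
```

```bash
python3 - <<'E'
from h import *
st()
E
```

```text
t 34.48 tcp [0.558  0.1511 0.0751] jaw 81.3 down [-0. -0. -1.] q [-0.1, 0.89, -0.44, 1.82, 0.65, 0.58, 0.47] F [-0.1  0.1 -0.4] op 44.1
```

>>> carry_out:
  offset:
    - [0, 0, 0]
    - [0, 0, 0]
    - [0, 0, 0]
    - [0, 0, -0.003]
    - [0, 0, 0]
    - [0, 0, 0]
  twist: [0, 0, 0, 0, 0, 0]
  grip: 0.015

```text
clock: 35.22
tool_pos: [0.5592, 0.1519, 0.0765]
eef_rot: [0.537, 0.462, -0.46, -0.535]
contact_force: [-4.8, -3.2, 27.3]
opening: 0.296
```

>>> carry_out:
  offset:
    - [0, 0, 0]
    - [0, 0, 0]
    - [0, 0, 0]
    - [0, 0, 0]
    - [0, 0, 0]
  twist: [3, 3, 2, 0, 0]

```text
clock: 35.85
tool_pos: [0.5592, 0.1526, 0.0765]
eef_rot: [0.503, 0.499, -0.496, -0.502]
contact_force: [-5.8, -3.6, 26.6]
opening: 0.295
```

```bash
python3 - <<'E'
from h import *
st()
E
```

```text
t 35.85 tcp [0.5592 0.1526 0.0765] jaw 89.4 down [ 0.  0. -1.] q [-0.08, 0.9, -0.47, 1.82, 0.69, 0.59, 0.57] F [-5.8 -3.6 26.6] op 26.0
```

>>> carry_out:
  offset:
    - [0, 0, 0.003]
    - [0, 0, 0]
    - [0, 0, 0]
    - [0, 0, 0.06]
    - [0, 0, 0.06]
    - [0, 0, 0.066]
    - [0.002, -0.01, 0]
    - [0.003, -0.015, 0]
  twist: [0, 0, 0, 0, 0, 0, -10.1, -10.1]
  grip: 0.06

```text
clock: 36.85
tool_pos: [0.5634, 0.1271, 0.2588]
eef_rot: [-0.583, -0.401, 0.4, 0.583]
contact_force: [-0.9, -0.2, -0.8]
opening: 0.679
```

>>> carry_out:
  offset:
    - [0.004, -0.018, 0]
    - [0.004, -0.018, 0]
    - [0.004, -0.018, 0]
    - [0.004, -0.018, 0]
    - [0.004, -0.018, 0]
    - [0.004, -0.018, 0]
    - [0.003, -0.016, 0]
    - [0, 0, 0]
  twist: [-10.2, -10.2, -10.2, -10.1, -10.1, -10.1, -10.1, 0]

```text
clock: 37.85
tool_pos: [0.5901, 0.0014, 0.2577]
eef_rot: [0.708, -0.011, 0.011, -0.707]
contact_force: [-1.0, 0.3, -0.0]
opening: 0.686
```

```bash
python3 - <<'E'
from h import *
st(); im,p=snap('wrist','w12'); snap('scene','s12')
a=cv2.imread('pics/w11.png'); b=cv2.imread('pics/w12.png'); _,p0=load('w11')
def tr(a,b,pt,z,w,p0,p1,s=25):
    u,v=pt; t=a[max(v-w,0):v+w,u-w:u+w]; y0=max(v-w-s,0); rg=b[y0:v+w+s,u-w-s:u+w+s]
    m=cv2.matchTemplate(rg,t,cv2.TM_CCOEFF_NORMED); _,sc,_,l=cv2.minMaxLoc(m)
    n=(l[0]+u-w-s+w, l[1]+y0+(v-max(v-w,0))); return n,round(sc,2),(ray(p1,*n,z)-ray(p0,*pt,z))[:2].round(4)
for n,pt,z in(('s2 tip',(223,50),.084),('s2 top',(276,52),.1),('s2 cap',(351,45),.116),('s3 tip',(228,140),.084),('s3 top',(276,140),.1),('s3 cap',(348,139),.116),('clamp post',(318,218),.09)):
    print(n,*tr(a,b,pt,z,10,p0,p))
E
```

```text
t 37.85 tcp [0.5901 0.0014 0.2577] jaw -1.8 down [-0. -0. -1.] q [0.04, 0.62, -0.21, 1.65, 0.16, 0.89, -0.26] F [-1.   0.3 -0. ] op 60.5
s2 tip (217, 51) 0.7 [-0.0007 -0.0022]
s2 top (270, 48) 0.93 [-0.0006  0.0017]
s2 cap (350, 42) 0.68 [0.0027 0.0008]
s3 tip (223, 139) 0.99 [0.0001 0.0002]
s3 top (270, 138) 0.95 [-0.0009  0.0011]
s3 cap (347, 140) 0.85 [ 0.0028 -0.0014]
clamp post (313, 218) 0.98 [-0.0008  0.    ]
```

>>> carry_out:
  offset:
    - [-0.003, 0, -0.05]
    - [0, 0, -0.05]
    - [0, 0, -0.05]
    - [0, 0, -0.03]
    - [0, 0, -0.013]
    - [0, 0, 0]
    - [0, 0, 0]
  twist: [0, 0, 0, 0, 0, 0, 0]

```text
clock: 38.83
tool_pos: [0.5883, 0.0032, 0.0665]
eef_rot: [-0.707, 0.01, -0.012, 0.707]
contact_force: [-0.1, 0.4, 0.5]
opening: 0.684
```

>>> carry_out:
  offset:
    - [0, 0, 0]
    - [0, 0, 0]
    - [0, 0, 0]
    - [0, 0, 0]
  twist: [0, 0, 0, 0]
  grip: 0.02

```text
clock: 39.33
tool_pos: [0.5875, 0.0028, 0.0656]
eef_rot: [0.707, -0.011, 0.011, -0.707]
contact_force: [-0.5, -0.6, 2.0]
opening: 0.339
```

```bash
python3 - <<'E'
from h import *
st()
E
```

```text
t 39.33 tcp [0.5875 0.0028 0.0656] jaw -1.8 down [ 0. -0. -1.] q [-0.0, 0.89, -0.14, 1.8, 0.24, 0.47, -0.34] F [-0.5 -0.6  2. ] op 29.8
```

Post gripped (29.8 mm). Push along bed y slowly.

>>> carry_out:
  offset:
    - [0.0003, 0.008, 0]
    - [0.0003, 0.008, 0]
    - [0.0003, 0.008, 0]
    - [0.0003, 0.008, 0]
    - [0.0002, 0.007, 0]
    - [0.0002, 0.006, 0]
    - [0.0002, 0.005, 0]
    - [0, 0, 0]
  twist: [0, 0, 0, 0, 0, 0, 0, 0]

```text
clock: 40.33
tool_pos: [0.5889, 0.0507, 0.0655]
eef_rot: [0.708, -0.011, 0.011, -0.706]
contact_force: [-0.2, -7.5, 6.5]
opening: 0.34
```

```bash
python3 - <<'E'
from h import *
st()
E
```

```text
t 40.33 tcp [0.5889 0.0507 0.0655] jaw -1.8 down [-0. -0. -1.] q [-0.09, 0.89, -0.13, 1.79, 0.22, 0.47, -0.41] F [-0.2 -7.5  6.5] op 30.0
```

>>> carry_out:
  offset:
    - [0.0002, 0.006, 0]
    - [0.0002, 0.006, 0]
    - [0.0001, 0.004, 0]
    - [0, 0.002, 0]
    - [0, 0.002, 0]
    - [0, 0, 0]
  twist: [0, 0, 0, 0, 0, 0]

```text
clock: 41.08
tool_pos: [0.5895, 0.0693, 0.0655]
eef_rot: [0.709, -0.012, 0.011, -0.705]
contact_force: [0.2, -9.4, 6.5]
opening: 0.336
```

```bash
python3 - <<'E'
from h import *
st()
E
```

```text
t 41.08 tcp [0.5895 0.0693 0.0655] jaw -1.9 down [-0.   -0.01 -1.  ] q [-0.13, 0.89, -0.12, 1.78, 0.22, 0.48, -0.43] F [ 0.2 -9.4  6.5] op 29.6
```

>>> carry_out:
  offset:
    - [0, 0.002, 0]
    - [0, 0.002, 0]
    - [0, 0.001, 0]
    - [0, 0, 0]
  twist: [0, 0, 0, 0]

```text
clock: 41.58
tool_pos: [0.5896, 0.0716, 0.0655]
eef_rot: [0.71, -0.012, 0.012, -0.704]
contact_force: [-1.0, -13.5, 6.5]
opening: 0.332
```

>>> carry_out:
  offset:
    - [0, 0.001, 0]
    - [0, 0.001, 0]
    - [0, 0, 0]
  twist: [0, 0, 0]

```text
clock: 41.95
tool_pos: [0.5896, 0.0717, 0.0655]
eef_rot: [0.711, -0.013, 0.012, -0.703]
contact_force: [0.6, -17.1, 8.5]
opening: 0.334
```

```bash
python3 - <<'E'
from h import *
st()
E
```

```text
t 41.95 tcp [0.5896 0.0717 0.0655] jaw -2.0 down [-0.   -0.01 -1.  ] q [-0.14, 0.89, -0.11, 1.78, 0.21, 0.48, -0.44] F [  0.6 -17.1   8.5] op 29.5
```

>>> carry_out:
  offset:
    - [0, 0.002, 0]
    - [0, 0, 0]
  twist: [0, 0]

```text
clock: 42.2
tool_pos: [0.5896, 0.0718, 0.0655]
eef_rot: [0.712, -0.013, 0.013, -0.702]
contact_force: [0.3, -19.0, 7.4]
opening: 0.339
```

>>> carry_out:
  offset:
    - [0, 0, 0]
    - [0, 0, 0]
    - [0, 0, 0]
    - [0, 0, 0.04]
    - [0, 0, 0.06]
    - [0, 0, 0.06]
    - [0, -0.03, 0.03]
    - [0, -0.03, 0]
  twist: [0, 0, 0, 0, 0, 0, 0, 0]
  grip: 0.06

```text
clock: 43.2
tool_pos: [0.5912, 0.0229, 0.2583]
eef_rot: [-0.706, 0.008, -0.012, 0.708]
contact_force: [0.1, -0.9, -1.3]
opening: 0.678
```

```bash
python3 - <<'E'
from fit import *
st(); im,p=snap('wrist','w13'); im2,ps=snap('scene','s13'); snap('side','d13')
a=cv2.imread('pics/w12.png'); b=cv2.imread('pics/w13.png'); _,p0=load('w12')
O=np.array([.5915,.164]); Rb=np.array([[np.cos(-.032),-np.sin(-.032)],[np.sin(-.032),np.cos(-.032)]])
def tr(a,b,pt,z,p0,p1,exp,w=10,s=14):
    P=ray(p0,*pt,z); P[:2]+=Rb@exp; g=proj(p1,P).round().astype(int)
    t=a[max(pt[1]-w,0):pt[1]+w,pt[0]-w:pt[0]+w]; y0,x0=max(g[1]-w-s,0),max(g[0]-w-s,0); m=cv2.matchTemplate(b[y0:g[1]+w+s,x0:g[0]+w+s],t,cv2.TM_CCOEFF_NORMED); _,sc,_,l=cv2.minMaxLoc(m)
    n=(l[0]+x0+w,l[1]+y0+w); return round(sc,2),'pos bed',(Rb.T@(ray(p1,*n,z)[:2]-O)).round(4),'was',(Rb.T@(ray(p0,*pt,z)[:2]-O)).round(4)
for n,pt,z,e in(('s2 tip',(217,51),.084,(0,.023)),('s2 top',(270,48),.1,(0,.023)),('s2 cap',(350,42),.116,(0,.023)),('s3 tip',(223,139),.084,(0,.036)),('s3 top',(270,138),.1,(0,.036)),('s3 cap',(347,140),.116,(0,.036)),('post',(313,218),.09,(0,.07))): print(n,*tr(a,b,pt,z,p0,p,e))
E
```

```text
t 43.2 tcp [0.5912 0.0229 0.2583] jaw -1.6 down [ 0.01  0.   -1.  ] q [-0.0, 0.62, -0.2, 1.65, 0.15, 0.88, -0.28] F [ 0.1 -0.9 -1.3] op 59.8
s2 tip 0.37 pos bed [-0.083   0.0077] was [-0.0831 -0.0127]
s2 top 0.95 pos bed [-0.0358  0.0077] was [-0.0351 -0.0145]
s2 cap 0.71 pos bed [0.0276 0.008 ] was [ 0.0288 -0.0145]
s3 tip 0.87 pos bed [-0.0844 -0.0538] was [-0.0837 -0.0853]
s3 top 0.94 pos bed [-0.0381 -0.0521] was [-0.038  -0.0848]
s3 cap 0.8 pos bed [ 0.0226 -0.0529] was [ 0.0283 -0.0868]
post 0.5 pos bed [-0.0028 -0.1011] was [-0.0007 -0.1586]
```

```bash
python3 - <<'E'
from h import *
a=cv2.imread('pics/s11.png'); b=cv2.imread('pics/s13.png'); _,p=load('s13'); w=7
Rb=R.from_euler('z',-.032).as_matrix()
for n,(u,v),z,dy in(('s1 tip',(435,221),.084,.009),('s1 top',(443,233),.1,.009),('s2 tip',(407,228),.084,.022),('s2 top',(415,239),.1,.022),('s3 tip',(377,235),.084,.035),('s3 top',(387,246),.1,.035),('end tip',(458,213),.084,0),('end top',(470,223),.1,0)):
    P=ray(p,u,v,z); g=proj(p,P+Rb@[0,dy,0]).round().astype(int); s=5
    m=cv2.matchTemplate(b[g[1]-w-s:g[1]+w+s,g[0]-w-s:g[0]+w+s],a[v-w:v+w,u-w:u+w],cv2.TM_CCOEFF_NORMED); _,sc,_,l=cv2.minMaxLoc(m)
    q=(g[0]-s+l[0],g[1]-s+l[1]); print(n,round(sc,2),'moved bed',(Rb.T@(ray(p,*q,z)-P))[:2].round(4))
E
```

```text
s1 tip 0.96 moved bed [0.0033 0.0091]
s1 top 0.98 moved bed [0.0032 0.0088]
s2 tip 0.86 moved bed [0.0037 0.0194]
s2 top 0.98 moved bed [-0.001   0.0237]
s3 tip 0.84 moved bed [0.0066 0.036 ]
s3 top 0.83 moved bed [-0.0032  0.0343]
end tip 1.0 moved bed [0. 0.]
end top 1.0 moved bed [0. 0.]
```

```bash
python3 -c "
from h import *
st(); print(job.finish_job())"
```

```text
t 43.35 tcp [0.5893 0.0208 0.2552] jaw -1.9 down [-0. -0. -1.] q [-0.0, 0.62, -0.19, 1.66, 0.15, 0.88, -0.29] F [-0.6  1.1  1.1] op 59.9
the job is handed in; nothing more can be done
None
```

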